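# Change over the bench shaker

## Task

Change the running bench shaker over for the short-jar run. First stop it by swinging its drive lever right over to off; then unlock each tall jar by turning it anticlockwise until its lugs are clear of the clamps, lift it out and stand it upright on the floor of the aluminium tray, and turn any short jar that is not locked clockwise fully home under its clamps, leaving the short jars standing in their places. Only when all that is done, swing the lever right back to run; tip no jar over and leave the other things on the bench where they are.

Things in the scene. Friction and masses are not known exactly. Their poses are not given: they have to be found in the camera images.
- shaker: Bench shaker, fixed: dark steel deck 280 mm (x) by 460 mm (y), its top 60 mm above the table. Origin on the table under the middle of its six jar stations, at x = -65, +65 by y = -115, 0, +115 mm; some may be empty. Each has two clamps facing each other along the shaker's x. A jar is locked when its lugs lie along the shaker's x, under the clamps.
- deck (a point): Deck top, middle of the stations, shaker axes. Clamps overhang 36 to 56 mm off a station's centre in x, 26 mm wide, 10 to 16 mm above the deck. Stops keep a locked jar (yaw as the shaker's) from turning clockwise, seen from above. Turned anticlockwise 0.7 to 1.5 rad from there, it lifts straight out; to lock, turn it clockwise until the lugs meet the stops.
- tray: Loose open aluminium tray on the table beside the shaker, 290 mm (x) by 150 mm (y), 20 mm high, walls and floor about 4 to 5 mm thick, 0.9 kg. Origin: centre of its underside. It may get shifted.
- drive_lever (a joint): Drive lever on the shaker, rad: 0 = off, leaning to the shaker's -x; 1.0 = run, leaning to its +x; 0.5 = upright. Moves easily, stays where left. An 80 mm rod of 10 mm diameter, now at run; pivoted about the shaker's y at x = 0, y = +215 mm, 82 mm above the table, on a grey block 70 (x) by 50 (y) by 25 mm high.
- drive_lever_tip (a point): Centre of the black 26 mm ball at the end of the drive lever.
- tall1: Tall steel jar, 125 mm high, 0.25-0.55 kg; None if absent. Origin: centre of its underside. 60 mm cylinder; on its lid (at 97 mm) a grip bar 52 mm along the jar's x, 14 mm wide, 28 mm high, centred. At the foot two lugs along the jar's x, 96 mm tip to tip, 20 mm wide, 8 mm high, in line with the bar. Starts locked in one of the stations.
- tall2: Tall steel jar, 125 mm high, 0.25-0.55 kg; None if absent. Origin: centre of its underside. 60 mm cylinder; on its lid (at 97 mm) a grip bar 52 mm along the jar's x, 14 mm wide, 28 mm high, centred. At the foot two lugs along the jar's x, 96 mm tip to tip, 20 mm wide, 8 mm high, in line with the bar. Starts locked in one of the stations.
- tall3: Tall steel jar, 125 mm high, 0.25-0.55 kg; None if absent. Origin: centre of its underside. 60 mm cylinder; on its lid (at 97 mm) a grip bar 52 mm along the jar's x, 14 mm wide, 28 mm high, centred. At the foot two lugs along the jar's x, 96 mm tip to tip, 20 mm wide, 8 mm high, in line with the bar. Starts locked in one of the stations.
- short1: Short steel jar, 88 mm high, 0.25-0.55 kg; None if absent. Origin: centre of its underside. 60 mm cylinder; on its lid (at 60 mm) a grip bar 52 mm along the jar's x, 14 mm wide, 28 mm high, centred. At the foot two lugs along the jar's x, 96 mm tip to tip, 20 mm wide, 8 mm high, in line with the bar. Stands in one of the stations, either locked or turned clear of its clamps.
- short2: Short steel jar, 88 mm high, 0.25-0.55 kg; None if absent. Origin: centre of its underside. 60 mm cylinder; on its lid (at 60 mm) a grip bar 52 mm along the jar's x, 14 mm wide, 28 mm high, centred. At the foot two lugs along the jar's x, 96 mm tip to tip, 20 mm wide, 8 mm high, in line with the bar. Stands in one of the stations, either locked or turned clear of its clamps.
- short3: Short steel jar, 88 mm high, 0.25-0.55 kg; None if absent. Origin: centre of its underside. 60 mm cylinder; on its lid (at 60 mm) a grip bar 52 mm along the jar's x, 14 mm wide, 28 mm high, centred. At the foot two lugs along the jar's x, 96 mm tip to tip, 20 mm wide, 8 mm high, in line with the bar. Stands in one of the stations, either locked or turned clear of its clamps.
- pot_a: Small sample pot with a lid, 44 mm diameter, 70 mm high, a bystander; leave it where it is.
- pot_b: Small sample pot with a lid, 44 mm diameter, 70 mm high, a bystander; leave it where it is.
- pot_c: Small sample pot with a lid, 44 mm diameter, 70 mm high, a bystander; leave it where it is.
- wash_bottle: White bottle, 66 mm diameter, 160 mm high, a bystander; leave it where it is.
- tip_box: Box with a lid, 80 by 120 mm, 70 mm high, a bystander; leave it where it is.
- spatula: Spatula lying on the table, 150 mm long, a bystander; leave it where it is.
Things that resemble listed ones, but are neither listed nor needed, are in the scene too. Leave any green or turquoise look-alike of the tall1 alone. Leave any green look-alike of the tall3 alone.

How it is judged:
By the outcome, as a careful person would: the job done as asked, in the order asked, and still so for the second after the job is handed in, with the robot touching nothing.
Of tall1, tall2, tall3 only 2 to 3 are there at a start; the rules pass over those that are not, and their reading is None.
Of short1, short2, short3 only 2 to 3 are there at a start; the rules pass over those that are not, and their reading is None.
At some moment in a run one of tray may be knocked a few centimetres aside while the robot is not near it.
It also fails if it takes over 210 s, if anything falls off the work surface, if the arm or the gripper's body presses on something with over 40 N, if the wrist force passes 120 N, or if a joint passes its speed limit or range.

## Robot

A 7-joint arm with a two-finger parallel gripper is mounted at the origin on the work surface. World frame = base frame: x ahead of the robot, y to its left, z up, the work surface at z = 0. Lengths are in m, angles in rad, forces in N, time in s.
With the tool pointing down it reaches from about 0.4 to 0.85 m from the base axis. Payload 10.4 kg.
Tool frame: the origin (TCP) lies between the finger pads; the fingertips stand tips_ahead ahead of it and the grasp point (between the pads) lies 11 mm behind it (tips_ahead is the distance from the TCP to the fingertips, in m); z points along the fingers, x is the direction in which the jaws open and shut, and the axes are right-handed (so a half turn about z gives the same grasp; the last joint's range is limited). The gripper opens to 87 mm and grips with 3 to 60 N. Pads are 19 mm wide; open, the fingers measure 117 mm over their backs; the gripper's body (75 mm by 190 mm) begins 51 mm behind the grasp point.
Start: joints at [-1.298, 0.332, -0.065, 1.46, 0.022, 1.35, -0.088], TCP at [0.182, 0.598, 0.231] pointing down, gripper open.
Joint ranges: [-2.6, 2.6], [-0.5, 2.12], [-1.47, 1.34], [0.16, 2.42], [-1.27, 4.41], [0.06, 2.06], [-2.6, 2.6]. Speed limits (rad/s): [2.22, 2.22, 2.79, 2.79, 3.14, 3.14, 3.14].

## Interface

Orientations are given as a unit quaternion [x, y, z, w].
In Python, from bench import read_state, camera, close_job, tips_ahead gives the robot as it stands.
- The arm moves only by the tool arm_command, never from a script. Its argument "commands" is a list that holds one entry, the list of rows, each a list of 7 numbers: the turn, a rotation vector about the tool's x, y, z in rad, then the shift along the tool's x, y, z in m, then the opening in per cent of the stroke, from 0 (shut) to 100 (fully open). In form: [[[rx, ry, rz, x, y, z, claw], ...]]. A call has 1 to 20 rows; each row shifts and turns the commanded pose from where the row before left it, along the tool's axes as they then stand; what a row does not reach is not made up. A row lasts 1/8 s, in which the tool goes at most 62.5 mm and 10.7 degrees, less where a joint would pass 70% of its speed; a pose out of reach is approached as far as the arm can. A call with a gripper value outside its range is refused whole. The fingers move at their own pace and stop on an object; "newtons" is the grip in N (left out, the last holds). Time passes only in rows, so rows that do not move let the fingers close. It gives the time, the measured TCP pose, the force and the opening at its end, in the units of the state.
- read_state(): the state, without advancing time (a new reading comes with each control period).
- camera(name): name is "side" or "top" or "wrist"; returns a dict with "frame" (480x640x3 uint8, red, green, blue), "vfov" (degrees; the focal length in pixels is half the picture's height over the tangent of half this angle, whatever the lens; pixels are square), "cx", "cy" (the principal point, pixels), "k1" (the pictures are not rectified: a ray, as slopes to the right and down, at radius r is drawn at 1 + k1 r^2 times it, then the intrinsics apply), "R" (3x3) and "t" (3): a world point X has camera coordinates R X + t. Camera axes: x right, y down, z forward; pixel columns grow to the right and rows downward; lengths in m; the calibration is good to about 2 mm. A picture is of the moment at which its call begins. There is no depth.
- close_job(): hands the job in, once; it reports no verdict.
The state is a dict: "time": time; "joint_positions": joint angles; "joint_vel": joint speeds; "joint_torque": joint torques, N m; "ee_pos": TCP position; "eef_rot": TCP orientation; "ft_force": force on the tool from outside, world axes, zero at the start; "torque": the same for the moment, N m; "width": finger opening in m.
Only numpy, scipy, OpenCV 4.12 (cv2) and the standard library are available. Lean on these libraries where they do the work, as an engineer would, in place of code of your own. Each camera call takes 0.05 s, during which the arm holds its last target.

## Working session

There is one attempt and no reset: what is moved stays moved. The work goes in short steps, Python scripts to look and compute and a tool call to move; the robot and the scene stay as the last step left them, time stands still between calls to the robot, and variables do not carry over. Pictures are saved under pics/ and viewed, and the job is handed in when it is done.

Besides the shell and the picture viewer there is one more tool, called after "Request:" as name([rows], argument=value, ...), one row to a line, values as JSON. arm_command: Moves the arm, as the interface text tells. Its arguments: {"type":"object","properties":{"commands":{"type":"array"},"newtons":{"type":"number"}},"required":["commands"]}

```bash
ls; mkdir -p pics
python3 - <<'E'
from bench import read_state,camera,tips_ahead
import cv2
s=read_state()
for k,v in s.items(): print(k,v)
print(tips_ahead if not callable(tips_ahead) else tips_ahead())
for n in("side","top","wrist"):
    c=camera(n); cv2.imwrite(f"pics/{n}0.png",c["frame"][:,:,::-1])
    print(n,c["vfov"],c["cx"],c["cy"],c["k1"],c["R"],c["t"])
E
```

```text
pics
time 0.0
joint_positions [-1.29762573  0.33287538 -0.06471967  1.46093992  0.02160093  1.34987301
 -0.08853116]
joint_vel [-0.00091787  0.00193079  0.00054325  0.00061203  0.00126743  0.00012211
  0.00016567]
joint_torque [ 8.88399718e-04 -6.23254395e+01  2.52722570e-02 -3.89886725e+01
 -6.13153330e-02  3.99457233e-02  1.65635438e-04]
ee_pos [0.18205951 0.5975114  0.22975244]
eef_rot [ 8.03575826e-01  5.95201984e-01 -5.44639740e-04  4.39736513e-04]
ft_force [ 0.40297516 -0.05130357  0.03843283]
torque [-0.07458557 -0.05031051 -0.01529833]
width 0.08657778003805461
0.008
side 43.596808281806965 317.45835887863393 238.99307689132374 -0.08420760316213598 [[ 0.78555261 -0.61862809  0.01436587]
 [-0.35438167 -0.46879362 -0.80910208]
 [ 0.5072679   0.63050125 -0.58749251]] [-0.45200385  0.28504854  1.13635998]
top 57.84976049274604 326.4705655706347 231.19910090740194 -0.08340535937002165 [[-8.34163060e-03 -9.99964113e-01 -1.47962233e-03]
 [-9.91344674e-01  8.46358286e-03 -1.31011850e-01]
 [ 1.31019671e-01  3.73963263e-04 -9.91379698e-01]] [2.51234140e-04 5.58266252e-01 1.22037827e+00]
wrist 67.9917524042903 321.07308923281147 235.5465441513196 -0.034604671062330145 [[ 0.29069407  0.95681554 -0.00099168]
 [ 0.92092973 -0.27950997  0.27159272]
 [ 0.25958695 -0.07986367 -0.96241177]] [-0.62379802 -0.03323055  0.39008897]
```

View pics/side0.png

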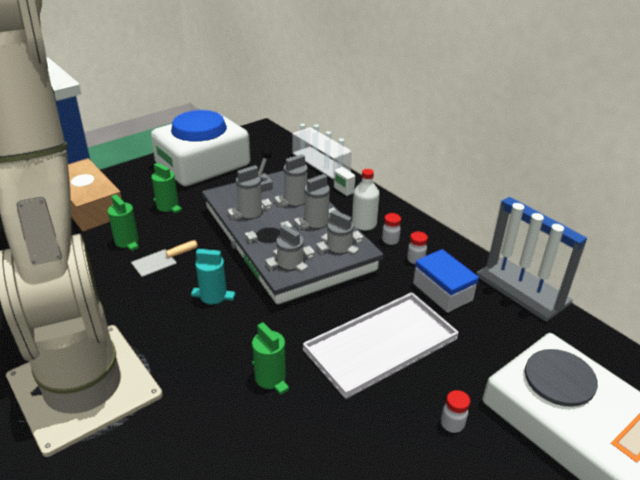

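View pics/top0.png

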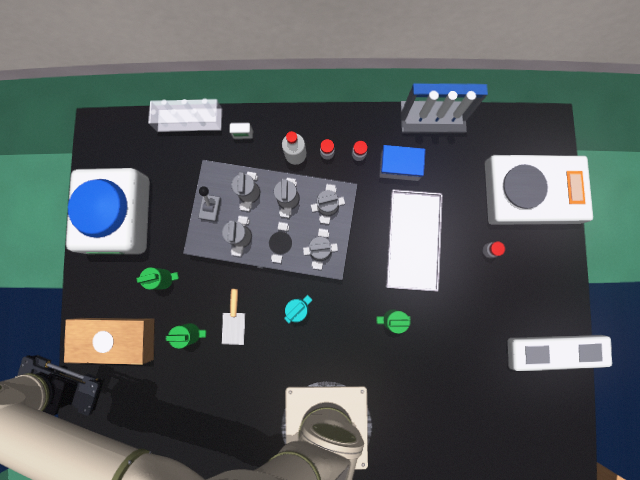

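View pics/wrist0.png

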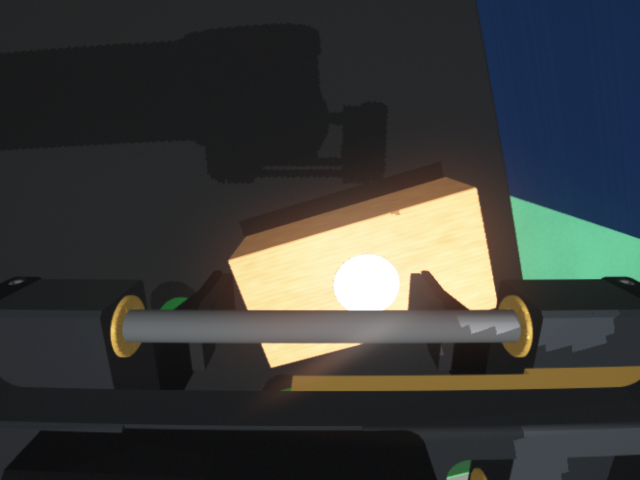

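```bash
cat > h.py <<'E'
import numpy as np, cv2
from bench import read_state,camera
from scipy.spatial.transform import Rotation as Rr
from scipy.optimize import least_squares
def K(c):
    f=240/np.tan(np.radians(c["vfov"])/2); return f,c["cx"],c["cy"],c["k1"]
def proj(c,X):
    X=np.atleast_2d(np.asarray(X,float)); P=X@np.array(c["R"]).T+np.array(c["t"])
    s=P[:,:2]/P[:,2:]; r2=(s**2).sum(1,keepdims=True); f,cx,cy,k=K(c)
    return s*(1+k*r2)*f+[cx,cy]
def unproj(c,uv,z):
    uv=np.atleast_2d(np.asarray(uv,float)); f,cx,cy,k=K(c)
    d=(uv-[cx,cy])/f; s=d.copy()
    for _ in range(30): s=d/(1+k*(s**2).sum(1,keepdims=True))
    R=np.array(c["R"]);t=np.array(c["t"]); o=-R.T@t
    D=np.c_[s,np.ones(len(s))]@R
    return o+D*((z-o[2])/D[:,2])[:,None]
def sh(pose,p):  # pose x,y,yaw ; p in shaker coords
    p=np.atleast_2d(np.asarray(p,float)); c_,s_=np.cos(pose[2]),np.sin(pose[2])
    return np.c_[pose[0]+c_*p[:,0]-s_*p[:,1],pose[1]+s_*p[:,0]+c_*p[:,1],p[:,2]]
def crop(c,x0,y0,x1,y1,k,name):
    im=c["frame"][y0:y1,x0:x1,::-1]
    im=cv2.resize(im,None,fx=k,fy=k,interpolation=cv2.INTER_CUBIC)
    cv2.imwrite("pics/"+name,im)
E
python3 - <<'E'
from h import *
c=camera("top"); crop(c,175,150,365,290,4,"top_c.png")
d=camera("side"); crop(d,195,140,390,310,4,"side_c.png")
print(read_state()["time"])
E
```

```text
0.25
```

View pics/top_c.png

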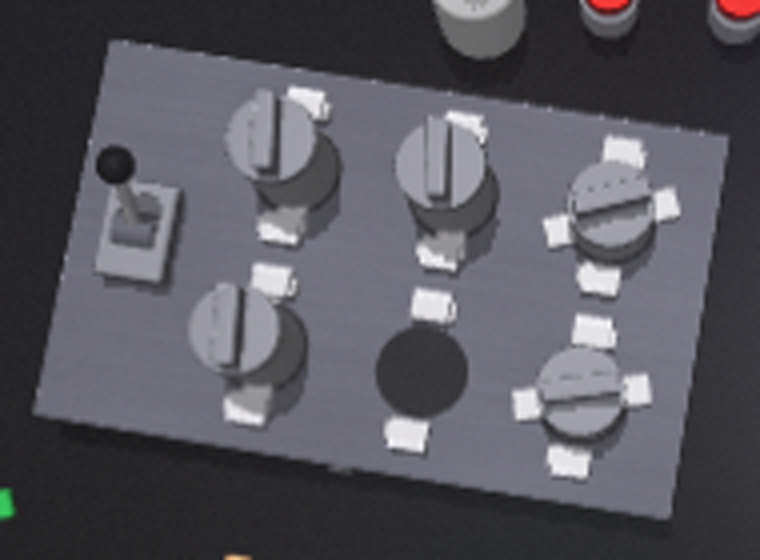

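View pics/side_c.png

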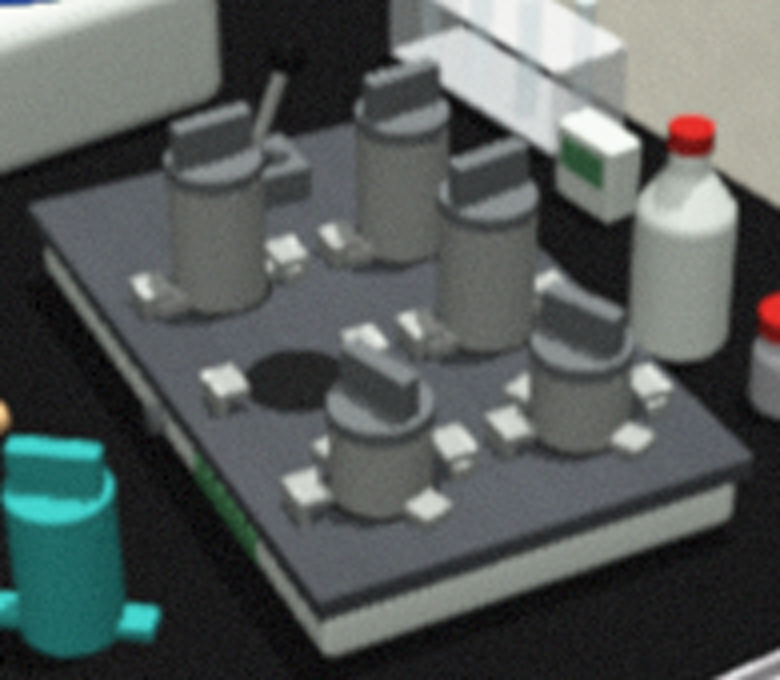

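Run:
```python
from h import *
c=camera("top"); d=camera("side")
T=lambda a:np.array(a,float)/4+[175,150]
S=lambda a:np.array(a,float)/4+[195,140]
# stations: A(+65,+115) B(+65,0) S1(+65,-115) C(-65,115) E(-65,0) S2(-65,-115)
cl={(65,115):[(308,103),(281,227)],(65,0):[(466,125),(440,253)],(65,-115):[(623,151),(598,280)],(-65,115):[(273,280),(247,408)],(-65,0):[(432,305),(406,435)],(-65,-115):[(593,331),(568,463)]}
corn=T([(110,40),(728,135),(668,520),(35,413)]); 
cs=S([(30,205),(750,460),(322,612)])
def res(p):
    r=[]
    for (x,y),(a,b) in cl.items():
        q=proj(c,sh(p,[[x/1e3+p[3],y/1e3,.074],[x/1e3-p[3],y/1e3,.074]]))
        r+=list((q-T([a,b])).ravel())
    return np.array(r)
s=least_squares(res,[.55,.1,-.15,.046]); print(s.x,np.abs(s.fun).max(),np.sqrt((s.fun**2).mean()))
p=s.x
k=[[.14,.23,.06],[.14,-.23,.06],[-.14,-.23,.06],[-.14,.23,.06]]
print(proj(c,sh(p,k))-corn)
print(proj(d,sh(p,[[-.14,.23,.06],[.14,-.23,.06],[-.14,-.23,.06]]))-cs)
def r2(p):
    return np.r_[(proj(c,sh(p,k))-corn).ravel(),(proj(d,sh(p,[[-.14,.23,.06],[.14,-.23,.06],[-.14,-.23,.06]]))-cs).ravel()]
s2=least_squares(r2,[.55,.1,-.15]);print(s2.x,np.round(s2.fun,1))
np.save("shaker.npy",(s.x[:3]+0*s2.x)); 
st={k_:sh(p,[[k_[0]/1e3,k_[1]/1e3,.06]])[0] for k_ in cl}
for a,b in st.items(): print(a,b.round(4),np.hypot(b[0],b[1]).round(3))
# bars: jar top/bar ends
tal=T([(264,90),(264,172),(437,118),(437,198),(228,285),(228,365)]); print(unproj(c,tal,.185).round(3))
shp=T([(573,216),(650,196),(544,398),(622,390)]); print(unproj(c,shp,.148).round(3))
lug=T([(557,231),(668,205),(525,403),(636,390)]);L=unproj(c,lug,.068);print(L.round(3))
for i in (0,2):
    v=L[i]-L[i+1]; print("yaw rel",np.arctan2(v[1],v[0])-p[2], L[i:i+2].mean(0))
# tray
tr=[(392.5,191),(441,193.5),(437.5,290),(388,287.5)]
q=unproj(c,tr,.02);print(q.round(3),q.mean(0))
print("lever tip",sh(p,[[.08*np.sin(.5),.215,.082+.08*np.cos(.5)]]), unproj(c,T([(115,164)]),.152))
```

```text
[ 0.58689431  0.11513302 -0.1751786   0.04669945] 0.7494317490109097 0.3253071925784463
[[13.45475372  1.10511409]
 [14.60504855  2.56052888]
 [14.35483381  2.70784886]
 [12.6135702   2.08216223]]
[[ 3.9152484   6.70121712]
 [10.00118381  9.27744919]
 [ 5.57876726  9.25634208]]
[ 0.59395342  0.15336544 -0.16891166] [ 0.3 -0.6  1.1 -0.3  1.1 -0.2 -0.3  0.2 -1.3  0.1  1.  -0.4 -1.3 -1.6]
(65, 115) [0.6709 0.217  0.06  ] 0.705
(65, 0) [0.6509 0.1038 0.06  ] 0.659
(65, -115) [ 0.6309 -0.0094  0.06  ] 0.631
(-65, 115) [0.5429 0.2397 0.06  ] 0.593
(-65, 0) [0.5229 0.1265 0.06  ] 0.538
(-65, -115) [0.5028 0.0132 0.06  ] 0.503
[[0.695 0.217 0.185]
 [0.64  0.216 0.185]
 [0.675 0.104 0.185]
 [0.622 0.104 0.185]
 [0.567 0.238 0.185]
 [0.515 0.237 0.185]]
[[ 0.617  0.017  0.148]
 [ 0.63  -0.035  0.148]
 [ 0.495  0.036  0.148]
 [ 0.5   -0.015  0.148]]
[[ 0.622  0.03   0.068]
 [ 0.64  -0.049  0.068]
 [ 0.499  0.053  0.068]
 [ 0.508 -0.025  0.068]]
yaw rel 1.971360079074626 [ 0.63073131 -0.00986112  0.068     ]
yaw rel 1.8546100148821734 [0.5035104  0.01375151 0.068     ]
[[ 0.679 -0.202  0.02 ]
 [ 0.671 -0.347  0.02 ]
 [ 0.386 -0.325  0.02 ]
 [ 0.395 -0.181  0.02 ]] [ 0.53273212 -0.26387266  0.02      ]
lever tip [[0.66213242 0.32015804 0.1522066 ]] [[0.65451918 0.32355962 0.152     ]]
```

Request:
arm_command([
  [[0,0,0.18,0,0,-0.01,60],[0,0,0.18,0,0,-0.01,60],[0,0,0.18,0,0,-0.01,60],[0,0,0.18,0,0,-0.01,60],[0,0,0.18,0,0,-0.01,60],[0,0,0.18,0,0,-0.01,60],[0,0,0.18,0,0,-0.01,60],[0,0,0.18,0,0,0,60]],
])

```text
time: 1.35
ee_pos: [0.1822, 0.5982, 0.3015]
eef_rot: [0.996, -0.085, 0.0, -0.001]
ft_force: [0.8, 0.0, 0.1]
width: 0.0526
```

```bash
cat >> h.py <<'E'
def mv(xyz,yaw=None,s=None):
    s=s or read_state(); R=Rr.from_quat(s["eef_rot"]).as_matrix()
    y=np.arctan2(R[1,0],R[0,0])
    print("t %.2f pos %s yaw %.3f down %.4f F %s w %.4f j7 %.2f"%(s["time"],np.round(s["ee_pos"],4),y,R[2,2],np.round(s["ft_force"],1),s["width"],s["joint_positions"][6]))
    d=R.T@(np.array(xyz)-s["ee_pos"]); print("tool shift",d.round(4))
    if yaw is not None:
        # rotate tool to vertical-down with yaw
        Rt=np.array([[np.cos(yaw),np.sin(yaw),0],[np.sin(yaw),-np.cos(yaw),0],[0,0,-1]])
        print("rotvec",Rr.from_matrix(R.T@Rt).as_rotvec().round(4), "shift after turn",(Rt.T@(np.array(xyz)-s["ee_pos"])).round(4))
E
python3 -c "
from h import *
mv([.658,.322,.30],-.175)"
```

```text
t 1.35 pos [0.1822 0.5982 0.3015] yaw -0.171 down -1.0000 F [0.8 0.  0.1] w 0.0526 j7 -1.49
tool shift [0.5158 0.1912 0.0012]
rotvec [-0.0015 -0.      0.0041] shift after turn [0.5166 0.1891 0.0015]
```

Request:
arm_command([
  [[0,0,0,0.04,0.015,0,60],[0,0,0,0.048,0.018,0,60],[0,0,0,0.048,0.018,0,60],[0,0,0,0.048,0.018,0,60],[0,0,0,0.048,0.018,0,60],[0,0,0,0.048,0.018,0,60],[0,0,0,0.048,0.018,0,60],[0,0,0,0.048,0.018,0,60],[0,0,0,0.048,0.018,0,60],[0,0,0,0.048,0.018,0,60],[0,0,0,0.044,0.014,0,60],[0,0,0,0,0,0,60]],
])

```text
time: 2.85
ee_pos: [0.6626, 0.3208, 0.299]
eef_rot: [0.996, -0.085, -0.0, 0.002]
ft_force: [-0.3, 0.1, -0.5]
width: 0.0521
```

```bash
python3 -c "
from h import *
c=camera('wrist');cv2.imwrite('pics/w1.png',c['frame'][:,:,::-1])
p=np.load('shaker.npy')
tip=sh(p,[[.08*np.sin(.5),.215,.082+.08*np.cos(.5)]])
print(tip,proj(c,tip)); mv(tip[0]*[1,1,0]+[0,0,.146],-.175)"
```

```text
[[0.66213242 0.32015804 0.1522066 ]] [[320.86303644 223.38561032]]
t 2.90 pos [0.6609 0.3231 0.2995] yaw -0.168 down -1.0000 F [-0.3  0.9  1.1] w 0.0522 j7 -0.58
tool shift [0.0017 0.0024 0.1535]
rotvec [0.0014 0.0005 0.0071] shift after turn [0.0017 0.0026 0.1535]
```

View pics/w1.png

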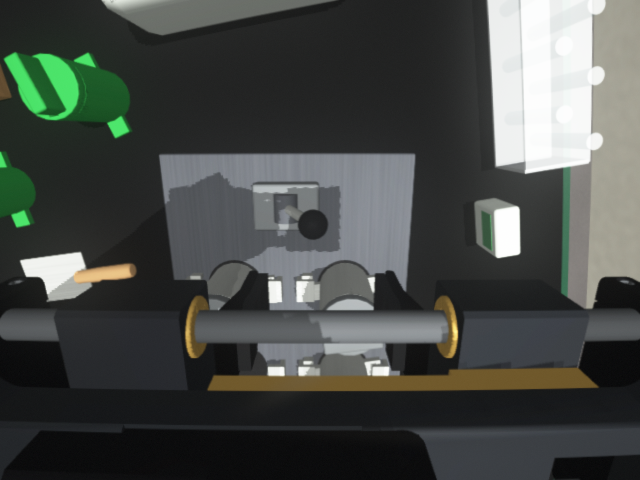

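Request:
arm_command([
  [[0,0,0,-0.005,0.002,0.05,60],[0,0,0,0,0,0.04,60],[0,0,0,0,0,0.03,60],[0,0,0,0,0,0.03,60],[0,0,0,0,0,0,60]],
])

```text
time: 3.52
ee_pos: [0.6522, 0.3245, 0.1483]
eef_rot: [0.997, -0.081, -0.002, 0.001]
ft_force: [-0.6, -0.3, 0.7]
width: 0.0525
```

```bash
python3 -c "
from h import *
c=camera('side');crop(c,215,130,315,205,8,'s2.png')
mv([.66,.32,.148],-.175)"
```

```text
t 3.58 pos [0.6534 0.3247 0.1506] yaw -0.163 down -1.0000 F [-0.6 -0.   0.8] w 0.0519 j7 -0.56
tool shift [0.0073 0.0035 0.0025]
rotvec [0.0001 0.0013 0.0116] shift after turn [0.0073 0.0034 0.0026]
```

View pics/s2.png

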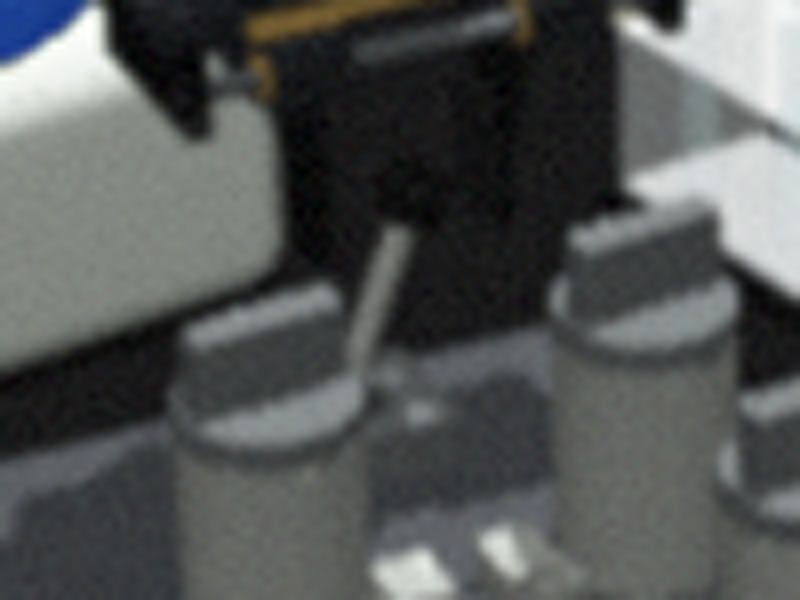

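Request:
arm_command([
  [[0,0,0,-0.01,0,0,60],[0,0,0,-0.01,0,0,60],[0,0,0,-0.01,0,0,60],[0,0,0,-0.01,0,0,60],[0,0,0,-0.01,0,0,60],[0,0,0,-0.01,0,0,60],[0,0,0,-0.008,0,0,60],[0,0,0,-0.005,0,0,60],[0,0,0,0,0,0,60]],
])

```text
time: 4.7
ee_pos: [0.5821, 0.3358, 0.1506]
eef_rot: [0.997, -0.082, -0.0, -0.0]
ft_force: [0.4, 0.5, 0.3]
width: 0.0522
```

```bash
python3 -c "
from h import *
c=camera('side');crop(c,215,130,315,205,8,'s3.png')
p=np.load('shaker.npy')
print(sh(p,[[-.05,.215,.148]]))
mv(sh(p,[[-.05,.215,.148]])[0],-.175)"
```

```text
[[0.5751306  0.33555674 0.148     ]]
t 4.75 pos [0.5824 0.3356 0.1506] yaw -0.165 down -1.0000 F [ 0.8 -0.3  0.7] w 0.0524 j7 -0.64
tool shift [-0.0072  0.0012  0.0026]
rotvec [-0.0001  0.0002  0.0101] shift after turn [-0.0072  0.0013  0.0026]
```

View pics/s3.png

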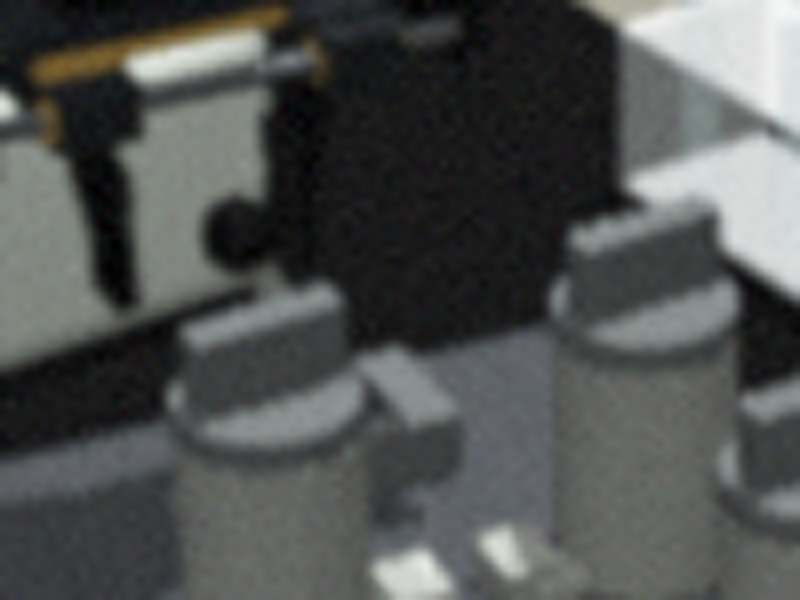

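Lever ball is pushed by the +x finger and leans to −x now (ball at side px ≈245,159). Push the last few mm until the stop is felt.

Request:
arm_command([
  [[0,0,0,-0.004,0,0,60],[0,0,0,-0.003,0,0,60],[0,0,0,-0.002,0,0,60],[0,0,0,0,0,0,60]],
])

```text
time: 5.25
ee_pos: [0.5747, 0.3367, 0.1505]
eef_rot: [0.997, -0.083, 0.001, -0.0]
ft_force: [6.8, 0.1, -3.7]
width: 0.0525
```

Request:
arm_command([
  [[0,0,0,-0.003,0,0,60],[0,0,0,0,0,0,60]],
])

```text
time: 5.5
ee_pos: [0.5742, 0.3366, 0.1505]
eef_rot: [0.997, -0.083, 0.004, -0.0]
ft_force: [19.2, 2.7, -12.4]
width: 0.0525
```

Request:
arm_command([
  [[0,0,0,-0.003,0,0,60],[0,0,0,0,0,0,60]],
])

```text
time: 5.75
ee_pos: [0.5738, 0.3365, 0.1505]
eef_rot: [0.996, -0.084, 0.006, -0.001]
ft_force: [31.8, 5.1, -19.9]
width: 0.0524
```

Request:
arm_command([
  [[0,0,0,0.008,0,0,60],[0,0,0,0.008,0,0,60],[0,0,0,0,0,-0.04,60],[0,0,0,0,0,-0.05,60],[0,0,0,0,0,-0.05,60],[0,0,0,0,0,0,60]],
])

```text
time: 6.5
ee_pos: [0.5848, 0.3362, 0.2955]
eef_rot: [0.997, -0.082, 0.003, -0.002]
ft_force: [0.5, 0.4, -1.2]
width: 0.0525
```

```bash
python3 -c "
from h import *
c=camera('wrist');cv2.imwrite('pics/w4.png',c['frame'][:,:,::-1])
c=camera('top');crop(c,175,150,365,290,4,'t4.png')
p=np.load('shaker.npy')
print(sh(p,[[.065,.115,.148]]))
mv(sh(p,[[.065,.115,.28]])[0],-1.746)"
```

```text
[[0.67094217 0.21704453 0.148     ]]
t 6.60 pos [0.5834 0.3356 0.2906] yaw -0.165 down -1.0000 F [-0.3  0.3 -1.1] w 0.0522 j7 -0.66
tool shift [0.1058 0.1026 0.0105]
rotvec [-4.0000e-04  6.0000e-04  1.5814e+00] shift after turn [ 0.1015 -0.1069  0.0106]
```

View pics/w4.png

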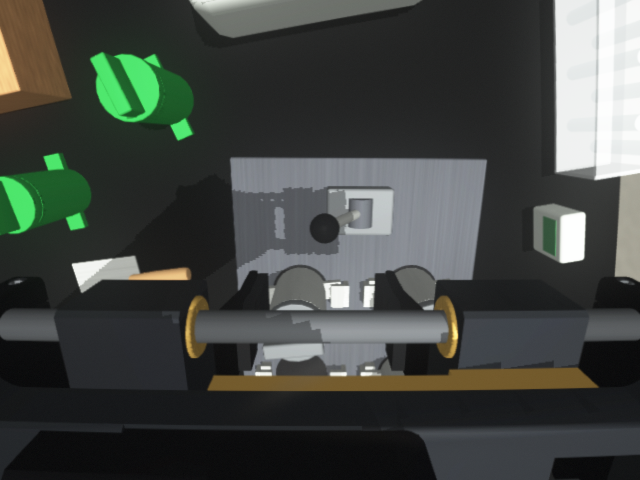

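View pics/t4.png

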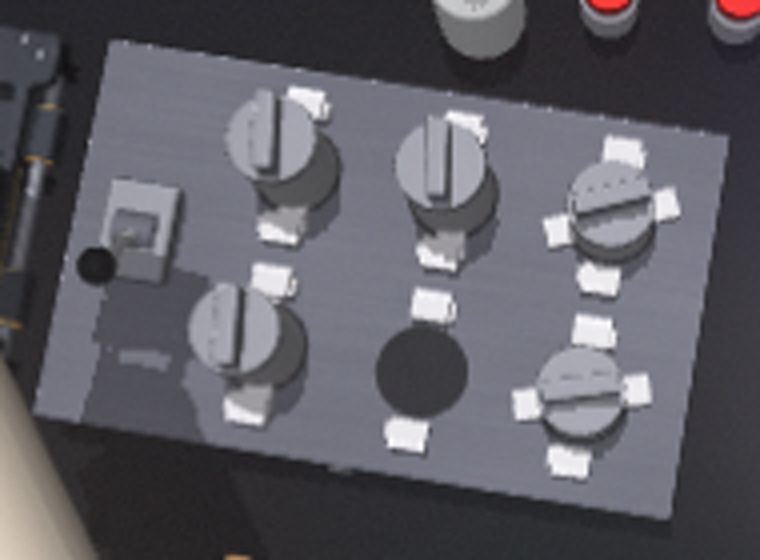

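```bash
python3 -c "
from h import *
c=camera('top');crop(c,225,165,305,225,10,'t5.png');crop(c,215,210,295,270,10,'t6.png')
"
```

```text
(no output)
```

View pics/t5.png

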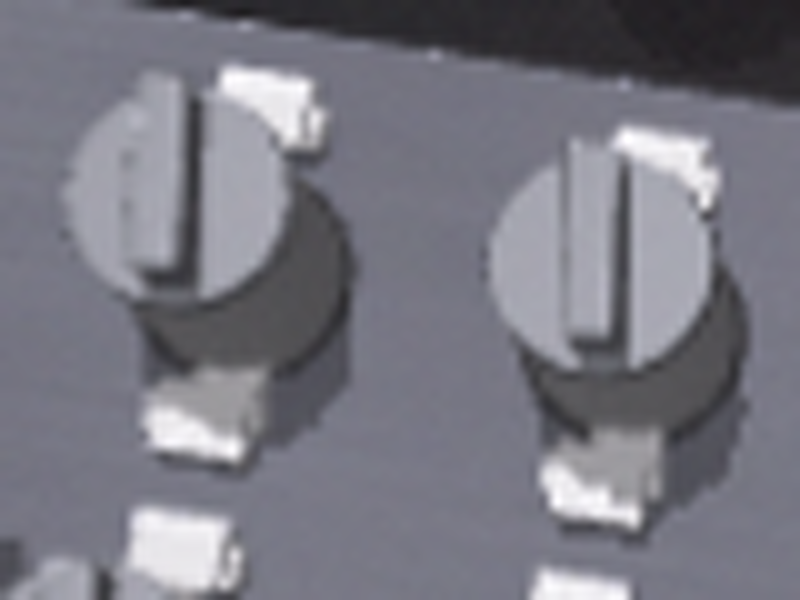

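View pics/t6.png

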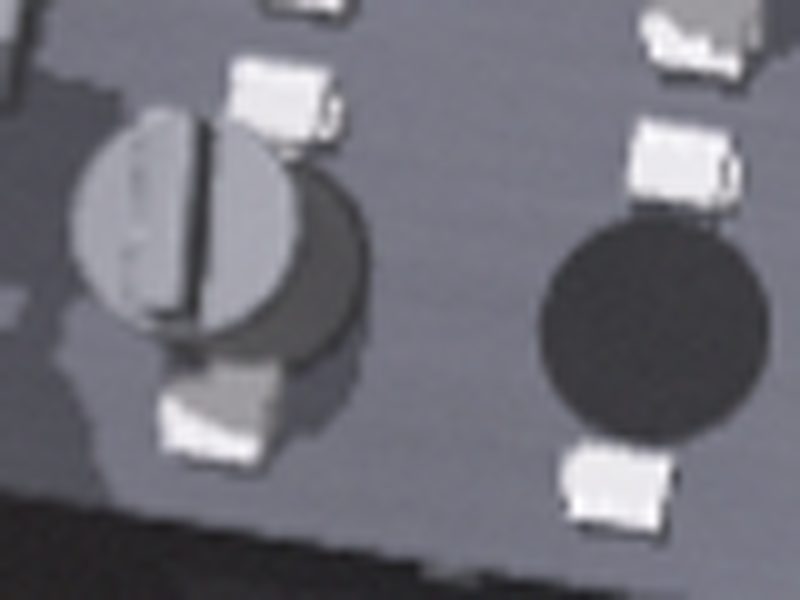

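Request:
arm_command([
  [[0,0,0.18,0,0,0,50],[0,0,0.18,0,0,0,50],[0,0,0.18,0,0,0,50],[0,0,0.18,0,0,0,50],[0,0,0.18,0,0,0,50],[0,0,0.18,0,0,0,50],[0,0,0.18,0,0,0,50],[0,0,0.18,0,0,0,50],[0,0,0,0,0,0,50]],
])

```text
time: 7.78
ee_pos: [0.583, 0.3353, 0.289]
eef_rot: [-0.695, 0.719, 0.0, -0.001]
ft_force: [-0.5, -0.7, -0.4]
width: 0.0433
```

```bash
python3 -c "
from h import *
p=np.load('shaker.npy')
mv(sh(p,[[.065,.115,.28]])[0],-1.61)"
```

```text
t 7.78 pos [0.583  0.3353 0.289 ] yaw -1.604 down -1.0000 F [-0.5 -0.7 -0.4] w 0.0433 j7 -2.02
tool shift [ 0.1153 -0.0919  0.009 ]
rotvec [ 0.0019 -0.0016  0.0062] shift after turn [ 0.1148 -0.0926  0.009 ]
```

Request:
arm_command([
  [[0,0,0,0.038,-0.03,0,50],[0,0,0,0.038,-0.031,0,50],[0,0,0,0.038,-0.031,0,50],[0,0,0,0,0,0.04,50],[0,0,0,0,0,0.03,50],[0,0,0,0,0,0,50]],
])

```text
time: 8.52
ee_pos: [0.67, 0.2182, 0.2174]
eef_rot: [-0.696, 0.718, 0.001, -0.003]
ft_force: [0.5, 0.0, 0.7]
width: 0.0436
```

```bash
python3 -c "
from h import *
c=camera('side');crop(c,215,100,335,205,6,'s7.png')
p=np.load('shaker.npy')
mv(sh(p,[[.065,.115,.168]])[0],-1.61)"
```

```text
t 8.57 pos [0.6709 0.2184 0.2197] yaw -1.602 down -1.0000 F [-0.1  0.1  0.6] w 0.0439 j7 -1.78
tool shift [ 0.0013 -0.0002  0.0517]
rotvec [ 0.0022 -0.0007  0.008 ] shift after turn [ 0.0013 -0.      0.0517]
```

View pics/s7.png

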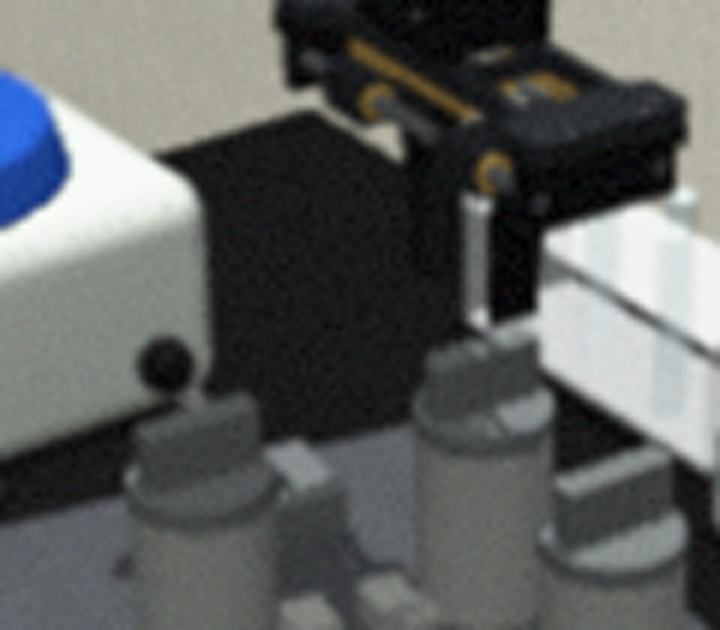

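Request:
arm_command([
  [[0,0,0,0,0,0.03,50],[0,0,0,0,0,0.02,50],[0,0,0,0,0,0,50],[0,0,0,0,0,0,0],[0,0,0,0,0,0,0],[0,0,0,0,0,0,0],[0,0,0,0,0,0,0],[0,0,0,0,0,0,0]],
], newtons=35)

```text
time: 9.57
ee_pos: [0.6717, 0.2183, 0.1708]
eef_rot: [-0.695, 0.719, -0.0, 0.0]
ft_force: [0.2, -0.7, 1.8]
width: 0.0136
```

Request:
arm_command([
  [[0,0,-0.12,0,0,0,0],[0,0,-0.16,0,0,0,0],[0,0,-0.16,0,0,0,0],[0,0,-0.16,0,0,0,0],[0,0,-0.16,0,0,0,0],[0,0,-0.16,0,0,0,0],[0,0,-0.08,0,0,0,0],[0,0,0,0,0,0,0]],
])

```text
time: 10.58
ee_pos: [0.6715, 0.2186, 0.1708]
eef_rot: [0.955, -0.298, -0.0, -0.0]
ft_force: [-0.8, 0.7, 2.4]
width: 0.0135
```

```bash
python3 -c "
from h import *
c=camera('side');crop(c,215,100,335,205,6,'s8.png')
mv([.6,.2,.3])"
```

```text
t 10.62 pos [0.6716 0.2186 0.1708] yaw -0.607 down -1.0000 F [-0.8  1.   2.8] w 0.0137 j7 -0.85
tool shift [-0.0482  0.056  -0.1292]
```

View pics/s8.png

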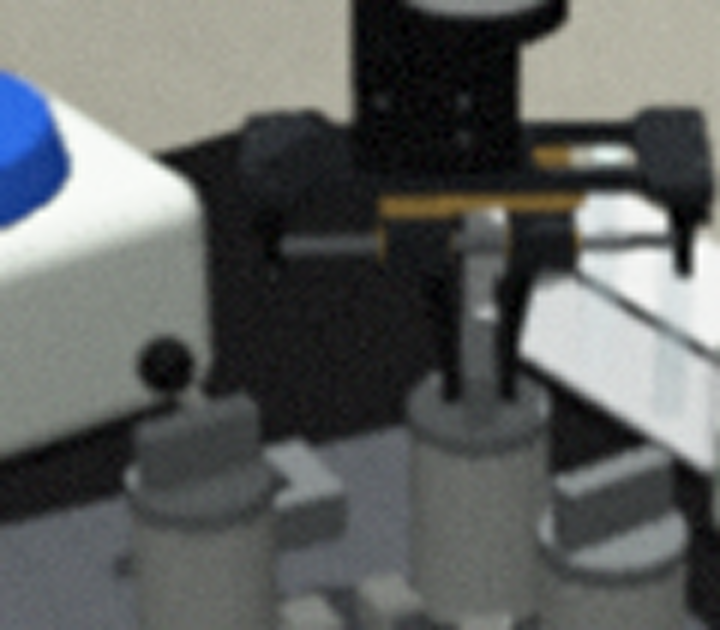

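Request:
arm_command([
  [[0,0,0,0,0,-0.01,0],[0,0,0,0,0,-0.02,0],[0,0,0,0,0,-0.03,0],[0,0,0,0,0,-0.03,0],[0,0,0,0,0,-0.03,0],[0,0,0,0,0,-0.03,0],[0,0,0,0,0,0,0]],
])

```text
time: 11.5
ee_pos: [0.6726, 0.2182, 0.3241]
eef_rot: [0.954, -0.298, 0.002, -0.002]
ft_force: [0.4, 0.4, -4.4]
width: 0.014
```

```bash
cat > tray.py <<'E'
from h import *
def tray(c=None,name=None):
    c=c or camera("top"); im=c["frame"]
    # bright aluminium, low saturation; region right of shaker
    m=(im.min(2)>150).astype(np.uint8); m[:, :365]=0; m[:160]=0; m[330:]=0; m[:,483:]=0
    n,l,s,ce=cv2.connectedComponentsWithStats(m); i=1+np.argmax(s[1:,4])
    cn,_=cv2.findContours((l==i).astype(np.uint8),cv2.RETR_EXTERNAL,cv2.CHAIN_APPROX_NONE)
    box=cv2.boxPoints(cv2.minAreaRect(np.vstack(cn)))
    q=unproj(c,box,.015)[:,:2]; (ctr,wh,a)=cv2.minAreaRect(q.astype(np.float32)*1000)
    v=[q[1]-q[0],q[2]-q[1]]; v=max(v,key=np.linalg.norm); v=v*np.sign(v[0])
    print("tray centre",np.array(ctr)/1e3,"size",wh,"yaw",np.arctan2(v[1],v[0]), box.round(1).tolist())
    return q.mean(0),np.arctan2(v[1],v[0])
if __name__=="__main__":
    c=camera("top"); tray(c)
    cv2.imwrite("pics/tr_%.2f.png"%read_state()["time"],c["frame"][:,:,::-1]); print(read_state()["time"])
    mv([.5,-.26,.32])
E
python3 tray.py; ls -t pics|head -1
```

```text
tray centre [ 0.5345567  -0.26604916] size (156.2962188720703, 295.31634521484375) yaw -0.0820228950357956 [[386.1000061035156, 287.79998779296875], [391.5, 189.60000610351562], [443.3999938964844, 192.5], [437.8999938964844, 290.70001220703125]]
11.55
t 11.55 pos [0.672  0.2181 0.3216] yaw -0.606 down -1.0000 F [ 0.1  0.7 -4. ] w 0.0135 j7 -0.86
tool shift [0.1308 0.491  0.001 ]
tr_11.55.png
```

Request:
arm_command([
  [[0,0,-0.17,0,0,0,0],[0,0,-0.18,0,0,0,0],[0,0,-0.176,0,0,0,0],[0,0,0,0,0.02,0,0],[0,0,0,0,0.03,0,0]],
])

```text
time: 12.18
ee_pos: [0.667, 0.1675, 0.3191]
eef_rot: [0.999, -0.041, -0.001, 0.0]
ft_force: [0.9, -0.3, -2.1]
width: 0.0138
```

```bash
python3 -c "
from h import *
mv([.6245,-.2725,.32],-.081)"
```

```text
t 12.18 pos [0.667  0.1675 0.3191] yaw -0.082 down -1.0000 F [ 0.9 -0.3 -2.1] w 0.0138 j7 -0.30
tool shift [-0.0064  0.442  -0.0005]
rotvec [ 0.0009  0.0018 -0.001 ] shift after turn [-0.0068  0.442  -0.0009]
```

Request:
arm_command([
  [[0,0,0,-0.001,0.042,0,0],[0,0,0,-0.001,0.045,0,0],[0,0,0,-0.001,0.045,0,0],[0,0,0,-0.001,0.045,0,0],[0,0,0,-0.001,0.045,0,0],[0,0,0,-0.001,0.045,0,0],[0,0,0,0,0.045,0,0],[0,0,0,0,0.045,0,0],[0,0,0,0,0.04,0,0],[0,0,0,0,0.03,0,0],[0,0,0,0,0.015,0,0],[0,0,0,0,0,0.04,0],[0,0,0,0,0,0.04,0],[0,0,0,0,0,0.03,0],[0,0,0,0,0,0.02,0],[0,0,0,0,0,0,0]],
])

```text
time: 14.18
ee_pos: [0.6261, -0.271, 0.1892]
eef_rot: [0.999, -0.04, -0.001, -0.0]
ft_force: [0.7, 0.6, -3.0]
width: 0.0138
```

```bash
python3 -c "
from h import *
c=camera('side');crop(c,280,200,480,400,3,'s9.png')
c=camera('top');crop(c,360,170,460,310,4,'t9.png')
mv([.6245,-.2725,.116],-.081)"
```

```text
t 14.28 pos [ 0.6272 -0.2718  0.1917] yaw -0.079 down -1.0000 F [ 1.1 -0.2 -3.3] w 0.0139 j7 0.42
tool shift [-0.0028  0.0008  0.0757]
rotvec [ 0.0003 -0.0014  0.0016] shift after turn [-0.0027  0.0009  0.0757]
```

View pics/s9.png

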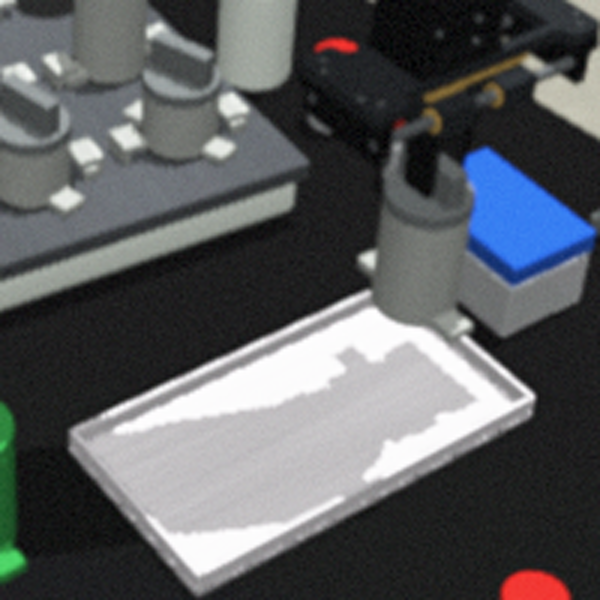

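View pics/t9.png

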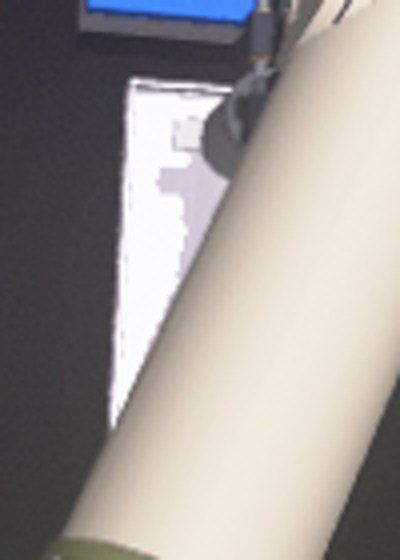

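Request:
arm_command([
  [[0,0,0,-0.002,0,0.025,0],[0,0,0,0,0,0.025,0],[0,0,0,0,0,0.015,0],[0,0,0,0,0,0.006,0],[0,0,0,0,0,0,0],[0,0,0,0,0,0.003,0],[0,0,0,0,0,0,0]],
])

```text
time: 15.15
ee_pos: [0.6249, -0.2716, 0.1169]
eef_rot: [0.999, -0.039, 0.0, -0.0]
ft_force: [0.2, 0.1, -3.2]
width: 0.0135
```

Request:
arm_command([
  [[0,0,0,0,0,0.002,0],[0,0,0,0,0,0.001,0],[0,0,0,0,0,0,0]],
])

```text
time: 15.52
ee_pos: [0.6253, -0.2717, 0.1148]
eef_rot: [0.999, -0.039, 0.001, 0.0]
ft_force: [-1.1, 0.6, 5.4]
width: 0.0136
```

Contact (+8 N change). Release and rise.

Request:
arm_command([
  [[0,0,0,0,0,0,35],[0,0,0,0,0,0,35],[0,0,0,0,0,0,35],[0,0,0,0,0,-0.02,35],[0,0,0,0,0,-0.03,35],[0,0,0,0,0,-0.04,35],[0,0,0,0,0,-0.04,35],[0,0,0,0,0,-0.04,50]],
])

```text
time: 16.52
ee_pos: [0.6246, -0.2717, 0.2866]
eef_rot: [0.999, -0.04, 0.001, 0.0]
ft_force: [0.4, 0.1, 0.5]
width: 0.0348
```

```bash
python3 -c "
from h import *
c=camera('side');crop(c,280,200,480,400,3,'s10.png')
p=np.load('shaker.npy')
mv(sh(p,[[.065,0,.285]])[0],-1.61)"
```

```text
t 16.57 pos [ 0.6259 -0.2724  0.2927] yaw -0.079 down -1.0000 F [-0.4  1.1  4.1] w 0.0381 j7 0.40
tool shift [-0.0049 -0.377   0.0068]
rotvec [-0.0047 -0.0084  1.5309] shift after turn [-0.3769 -0.0102  0.0077]
```

View pics/s10.png

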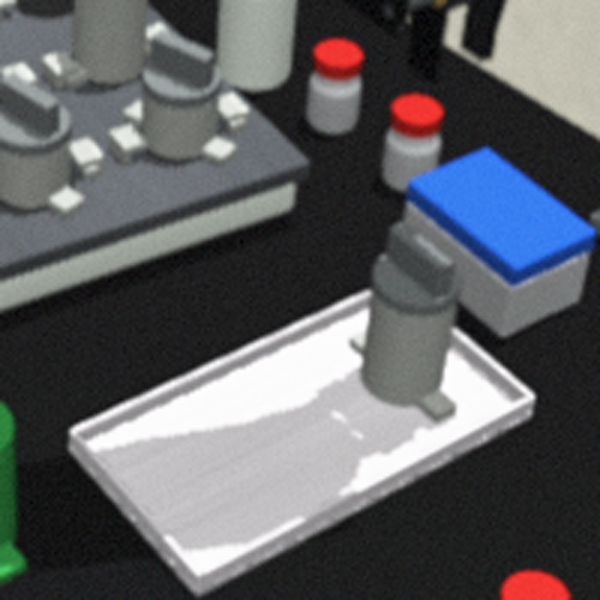

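Request:
arm_command([
  [[0,0,0,-0.001,-0.035,0,50],[0,0,0,-0.001,-0.045,0,50],[0,0,0,-0.001,-0.045,0,50],[0,0,0,-0.001,-0.045,0,50],[0,0,0,-0.001,-0.045,0,50],[0,0,0,0,-0.045,0,50],[0,0,0,0,-0.045,0,50],[0,0,0,0,-0.045,0,50],[0,0,0,0,-0.027,0,50],[0,0,0.17,0,0,0,50],[0,0,0.17,0,0,0,50],[0,0,0.17,0,0,0,50],[0,0,0.17,0,0,0,50],[0,0,0.17,0,0,0,50],[0,0,0.17,0,0,0,50],[0,0,0.17,0,0,0,50],[0,0,0.17,0,0,0,50],[0,0,0.17,0,0,0,50],[0,0,0,0,0,0,50]],
])

```text
time: 18.95
ee_pos: [0.6496, 0.1046, 0.2846]
eef_rot: [-0.694, 0.72, -0.0, 0.0]
ft_force: [-0.4, -0.3, -0.1]
width: 0.0436
```

```bash
python3 -c "
from h import *
p=np.load('shaker.npy')
mv(sh(p,[[.065,0,.169]])[0],-1.61)"
```

```text
t 18.95 pos [0.6496 0.1046 0.2846] yaw -1.608 down -1.0000 F [-0.4 -0.3 -0.1] w 0.0436 j7 -1.67
tool shift [ 0.0008 -0.0012  0.1156]
rotvec [-0.0011  0.0002  0.002 ] shift after turn [ 0.0008 -0.0013  0.1156]
```

Request:
arm_command([
  [[0,0,0,0.001,-0.001,0.04,50],[0,0,0,0,0,0.03,50],[0,0,0,0,0,0.025,50],[0,0,0,0,0,0.018,50],[0,0,0,0,0,0,50],[0,0,0,0,0,0,0],[0,0,0,0,0,0,0],[0,0,0,0,0,0,0],[0,0,0,0,0,0,0],[0,0,0,0,0,0,0]],
])

```text
time: 20.2
ee_pos: [0.6506, 0.1038, 0.1708]
eef_rot: [-0.694, 0.72, 0.0, 0.0]
ft_force: [0.2, 0.3, 2.1]
width: 0.014
```

Request:
arm_command([
  [[0,0,-0.12,0,0,0,0],[0,0,-0.16,0,0,0,0],[0,0,-0.16,0,0,0,0],[0,0,-0.16,0,0,0,0],[0,0,-0.16,0,0,0,0],[0,0,-0.16,0,0,0,0],[0,0,-0.08,0,0,0,0],[0,0,0,0,0,0,0]],
])

```text
time: 21.2
ee_pos: [0.6507, 0.1034, 0.1708]
eef_rot: [0.954, -0.3, 0.0, -0.0]
ft_force: [-0.1, -0.7, 1.8]
width: 0.0138
```

```bash
python3 -c "
from h import *
c=camera('side');crop(c,235,120,385,270,4,'s11.png')
mv([.6,.2,.3])"
```

```text
t 21.25 pos [0.6507 0.1035 0.1708] yaw -0.611 down -1.0000 F [-0.3 -1.3  2.6] w 0.0135 j7 -0.71
tool shift [-0.0969 -0.05   -0.1292]
```

View pics/s11.png

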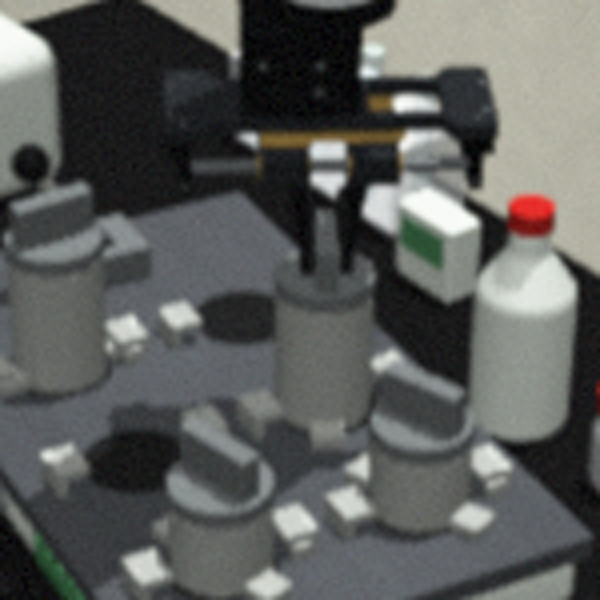

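Turned; lug visible clear of clamp. Lift, turn to tray heading, check the tray.

Request:
arm_command([
  [[0,0,0,0,0,-0.01,0],[0,0,0,0,0,-0.02,0],[0,0,0,0,0,-0.03,0],[0,0,0,0,0,-0.03,0],[0,0,0,0,0,-0.03,0],[0,0,0,0,0,-0.03,0],[0,0,-0.176,0,0,0,0],[0,0,-0.176,0,0,0,0],[0,0,-0.176,0,0,0,0],[0,0,0,0,0,0,0]],
])

```text
time: 22.5
ee_pos: [0.6505, 0.1036, 0.3216]
eef_rot: [0.999, -0.041, 0.0, -0.0]
ft_force: [0.1, -0.4, -3.0]
width: 0.0137
```

```bash
python3 tray.py;  python3 -c "
from h import *
c=camera('top');crop(c,180,150,460,310,2.8,'t12.png')
mv([.5335,-.265,.32],-.081)"
```

```text
tray centre [ 0.53456982 -0.2659794 ] size (156.30540466308594, 295.3819274902344) yaw -0.08125994992164794 [[386.1000061035156, 287.8999938964844], [391.5, 189.60000610351562], [443.29998779296875, 192.39999389648438], [437.8999938964844, 290.70001220703125]]
22.55
t 22.55 pos [0.6505 0.1035 0.3214] yaw -0.085 down -1.0000 F [ 0.2  0.7 -2.9] w 0.0135 j7 -0.23
tool shift [-0.1189  0.375   0.0012]
t 22.60 pos [0.6505 0.1036 0.3212] yaw -0.086 down -1.0000 F [ 0.   0.5 -3.2] w 0.0139 j7 -0.23
tool shift [-0.0851  0.3772  0.0011]
rotvec [-0.0003 -0.0005 -0.0046] shift after turn [-0.0868  0.3768  0.0012]
```

View pics/t12.png

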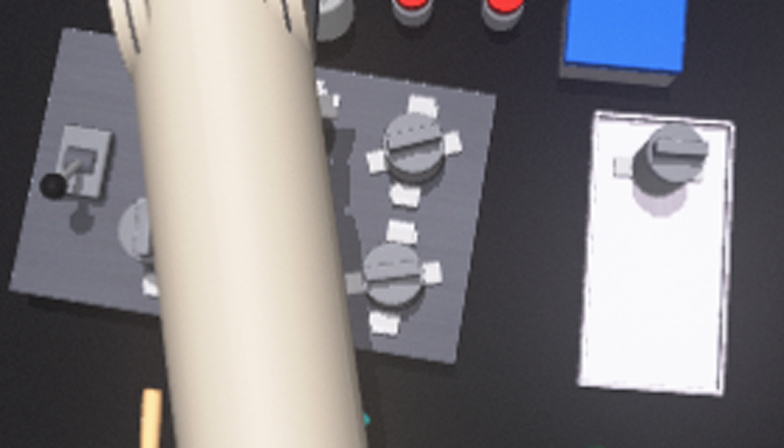

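Request:
arm_command([
  [[0,0,0,-0.006,0.03,0,0],[0,0,0,-0.01,0.042,0,0],[0,0,0,-0.01,0.042,0,0],[0,0,0,-0.01,0.042,0,0],[0,0,0,-0.01,0.042,0,0],[0,0,0,-0.01,0.042,0,0],[0,0,0,-0.01,0.042,0,0],[0,0,0,-0.01,0.042,0,0],[0,0,0,-0.006,0.03,0,0],[0,0,0,-0.003,0.015,0,0],[0,0,0,-0.001,0.008,0,0],[0,0,0,0,0,0.04,0],[0,0,0,0,0,0.04,0],[0,0,0,0,0,0.03,0],[0,0,0,0,0,0.02,0],[0,0,0,0,0,0,0]],
])

```text
time: 24.6
ee_pos: [0.5342, -0.2634, 0.1891]
eef_rot: [0.999, -0.04, -0.001, -0.001]
ft_force: [-0.1, 0.4, -2.8]
width: 0.0136
```

```bash
python3 -c "
from h import *
c=camera('side');crop(c,280,200,480,400,3,'s13.png')
mv([.5335,-.265,.1145],-.081)"
```

```text
t 24.65 pos [ 0.5347 -0.264   0.1905] yaw -0.080 down -1.0000 F [ 0.1 -0.3 -2.9] w 0.0138 j7 0.43
tool shift [-0.001   0.0011  0.076 ]
rotvec [-0.0006  0.0008  0.0009] shift after turn [-0.0011  0.0011  0.076 ]
```

View pics/s13.png

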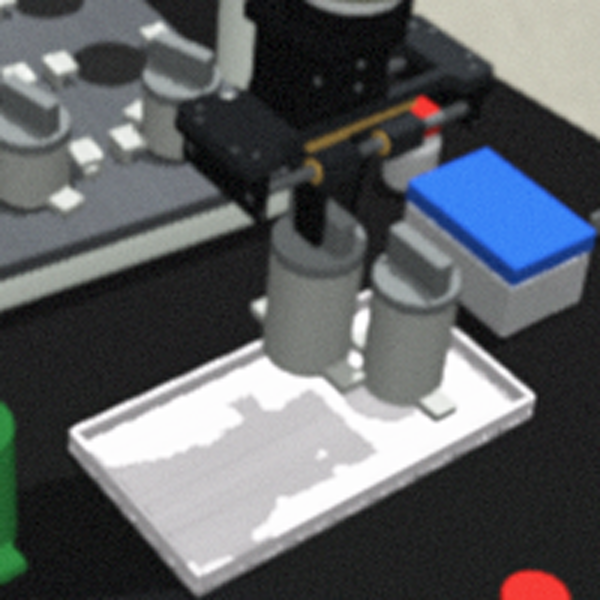

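Request:
arm_command([
  [[0,0,0,-0.001,0.001,0.025,0],[0,0,0,0,0,0.025,0],[0,0,0,0,0,0.015,0],[0,0,0,0,0,0.006,0],[0,0,0,0,0,0.003,0],[0,0,0,0,0,0.001,0],[0,0,0,0,0,0,0]],
])

```text
time: 25.52
ee_pos: [0.5335, -0.2662, 0.116]
eef_rot: [0.999, -0.041, 0.0, 0.0]
ft_force: [-0.3, -0.4, -2.0]
width: 0.0142
```

Request:
arm_command([
  [[0,0,0,0,0,0.0015,0],[0,0,0,0,0,0.0005,0],[0,0,0,0,0,0,0]],
])

```text
time: 25.9
ee_pos: [0.5336, -0.2663, 0.1148]
eef_rot: [0.999, -0.041, 0.001, -0.0]
ft_force: [-3.1, 1.6, 7.1]
width: 0.0138
```

Request:
arm_command([
  [[0,0,0,0,0,0,35],[0,0,0,0,0,0,35],[0,0,0,0,0,0,35],[0,0,0,0,0,-0.02,35],[0,0,0,0,0,-0.03,35],[0,0,0,0,0,-0.04,35],[0,0,0,0,0,-0.04,35],[0,0,0,0,0,-0.04,50],[0,0,0,0,0,0,50]],
])

```text
time: 27.02
ee_pos: [0.5343, -0.2669, 0.2867]
eef_rot: [0.999, -0.041, 0.003, 0.001]
ft_force: [-0.2, 0.3, -0.5]
width: 0.0409
```

```bash
python3 -c "
from h import *
c=camera('side');crop(c,280,200,480,400,3,'s14.png')
p=np.load('shaker.npy')
mv(sh(p,[[-.065,.115,.285]])[0],-1.61)"
```

```text
t 27.07 pos [ 0.5337 -0.2664  0.2845] yaw -0.081 down -1.0000 F [-0.8  0.4 -1.1] w 0.0419 j7 0.41
tool shift [-0.0317 -0.5052 -0.0007]
rotvec [-1.5000e-03 -2.2000e-03  1.5289e+00] shift after turn [-5.061e-01  1.060e-02 -5.000e-04]
```

View pics/s14.png

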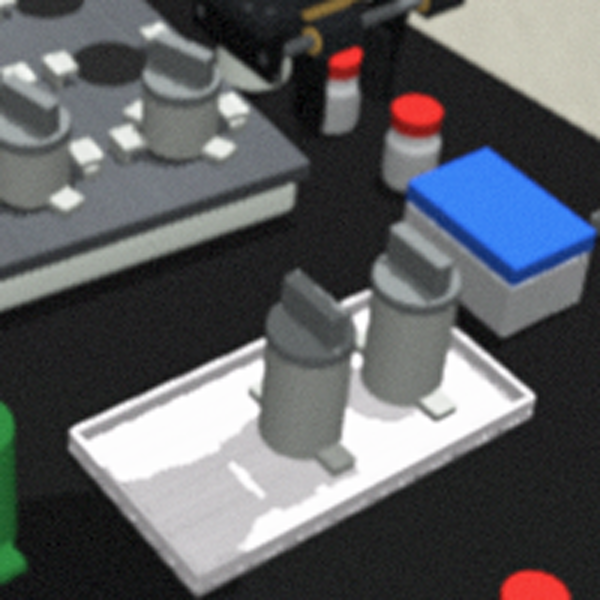

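Request:
arm_command([
  [[0,0,0,-0.002,-0.03,0,50],[0,0,0,-0.003,-0.045,0,50],[0,0,0,-0.003,-0.045,0,50],[0,0,0,-0.003,-0.045,0,50],[0,0,0,-0.003,-0.045,0,50],[0,0,0,-0.003,-0.045,0,50],[0,0,0,-0.003,-0.045,0,50],[0,0,0,-0.003,-0.045,0,50],[0,0,0,-0.003,-0.045,0,50],[0,0,0,-0.003,-0.045,0,50],[0,0,0,-0.002,-0.04,0,50],[0,0,0,-0.001,-0.03,0,50]],
])

```text
time: 28.58
ee_pos: [0.5412, 0.2418, 0.2817]
eef_rot: [0.999, -0.04, -0.001, 0.0]
ft_force: [-0.3, -0.7, 0.2]
width: 0.0437
```

Request:
arm_command([
  [[0,0,0.17,0,0,0,50],[0,0,0.17,0,0,0,50],[0,0,0.17,0,0,0,50],[0,0,0.17,0,0,0,50],[0,0,0.17,0,0,0,50],[0,0,0.17,0,0,0,50],[0,0,0.17,0,0,0,50],[0,0,0.17,0,0,0,50],[0,0,0.17,0,0,0,50],[0,0,0,0,0,0,50]],
])

```text
time: 29.82
ee_pos: [0.5417, 0.2398, 0.2822]
eef_rot: [-0.693, 0.721, 0.0, -0.001]
ft_force: [-0.6, -0.1, 0.5]
width: 0.0434
```

```bash
python3 -c "
from h import *
p=np.load('shaker.npy')
mv(sh(p,[[-.065,.115,.169]])[0],-1.61)"
```

```text
t 29.82 pos [0.5417 0.2398 0.2822] yaw -1.610 down -1.0000 F [-0.6 -0.1  0.5] w 0.0434 j7 -2.04
tool shift [-1.000e-04 -1.500e-03  1.132e-01]
rotvec [ 0.0017 -0.0011  0.0002] shift after turn [ 0.     -0.0013  0.1132]
```

Request:
arm_command([
  [[0,0,0,0,-0.001,0.04,50],[0,0,0,0,0,0.03,50],[0,0,0,0,0,0.025,50],[0,0,0,0,0,0.017,50],[0,0,0,0,0,0,50],[0,0,0,0,0,0,0],[0,0,0,0,0,0,0],[0,0,0,0,0,0,0],[0,0,0,0,0,0,0],[0,0,0,0,0,0,0]],
])

```text
time: 31.08
ee_pos: [0.5434, 0.2398, 0.1719]
eef_rot: [-0.693, 0.721, -0.0, 0.0]
ft_force: [0.6, -0.6, 2.3]
width: 0.0134
```

Request:
arm_command([
  [[0,0,-0.12,0,0,0,0],[0,0,-0.16,0,0,0,0],[0,0,-0.16,0,0,0,0],[0,0,-0.16,0,0,0,0],[0,0,-0.16,0,0,0,0],[0,0,-0.16,0,0,0,0],[0,0,-0.08,0,0,0,0],[0,0,0,0,0,0,0]],
])

```text
time: 32.08
ee_pos: [0.5433, 0.24, 0.1719]
eef_rot: [0.954, -0.301, 0.0, -0.0]
ft_force: [0.8, 0.4, 2.9]
width: 0.0138
```

```bash
python3 -c "
from h import *
c=camera('side');crop(c,205,100,355,250,4,'s15.png')
mv([.6,.2,.3])"
```

```text
t 32.12 pos [0.5433 0.24   0.1719] yaw -0.613 down -1.0000 F [ 0.4 -0.1  3.3] w 0.0135 j7 -1.06
tool shift [ 0.0693  0.     -0.1281]
```

View pics/s15.png

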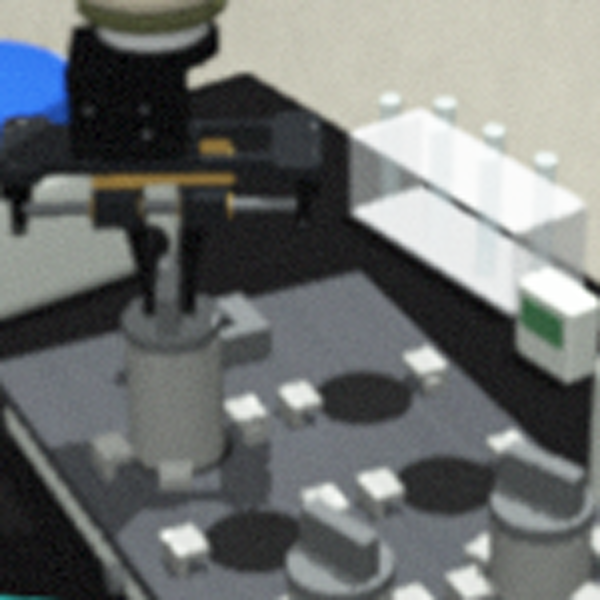

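Request:
arm_command([
  [[0,0,0,0,0,-0.01,0],[0,0,0,0,0,-0.02,0],[0,0,0,0,0,-0.03,0],[0,0,0,0,0,-0.03,0],[0,0,0,0,0,-0.03,0],[0,0,0,0,0,-0.03,0],[0,0,-0.178,0,0,0,0],[0,0,-0.178,0,0,0,0],[0,0,-0.178,0,0,0,0],[0,0,0,0,0,0,0]],
])

```text
time: 33.38
ee_pos: [0.5429, 0.2396, 0.3214]
eef_rot: [0.999, -0.04, -0.0, 0.0]
ft_force: [-1.0, -0.4, -2.8]
width: 0.014
```

```bash
python3 tray.py;  python3 -c "
from h import *
c=camera('top');crop(c,180,150,460,310,2.8,'t16.png')
mv([.442,-.258,.32],-.081)"
```

```text
tray centre [ 0.5345567  -0.26604916] size (156.2962188720703, 295.31634521484375) yaw -0.0820228950357956 [[386.1000061035156, 287.79998779296875], [391.5, 189.60000610351562], [443.3999938964844, 192.5], [437.8999938964844, 290.70001220703125]]
33.425
t 33.42 pos [0.543  0.2397 0.3214] yaw -0.082 down -1.0000 F [-0.4 -0.1 -2.6] w 0.0138 j7 -0.55
tool shift [-0.0021  0.5015  0.0016]
t 33.48 pos [0.543  0.2397 0.3214] yaw -0.082 down -1.0000 F [-0.5 -0.1 -4. ] w 0.0137 j7 -0.55
tool shift [-0.06    0.5043  0.0016]
rotvec [ 0.0002  0.0005 -0.0009] shift after turn [-0.0604  0.5042  0.0014]
```

View pics/t16.png

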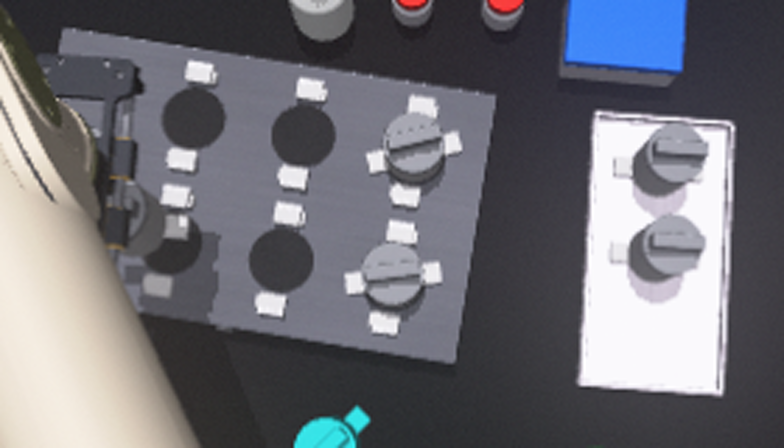

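Request:
arm_command([
  [[0,0,0,-0.003,0.03,0,0],[0,0,0,-0.005,0.042,0,0],[0,0,0,-0.005,0.042,0,0],[0,0,0,-0.005,0.042,0,0],[0,0,0,-0.005,0.042,0,0],[0,0,0,-0.005,0.042,0,0],[0,0,0,-0.005,0.042,0,0],[0,0,0,-0.005,0.042,0,0],[0,0,0,-0.005,0.042,0,0],[0,0,0,-0.005,0.042,0,0],[0,0,0,-0.005,0.042,0,0],[0,0,0,-0.004,0.03,0,0],[0,0,0,-0.003,0.016,0,0],[0,0,0,0,0.008,0,0],[0,0,0,0,0,0.04,0],[0,0,0,0,0,0.04,0],[0,0,0,0,0,0.03,0],[0,0,0,0,0,0.02,0],[0,0,0,0,0,0,0]],
])

```text
time: 35.85
ee_pos: [0.4443, -0.2566, 0.1903]
eef_rot: [0.999, -0.038, -0.001, -0.001]
ft_force: [0.3, 0.1, -2.0]
width: 0.0135
```

```bash
python3 -c "
from h import *
c=camera('side');crop(c,240,200,480,400,3,'s17.png')
mv([.442,-.258,.1145],-.081)"
```

```text
t 35.90 pos [ 0.4449 -0.2572  0.1915] yaw -0.076 down -1.0000 F [ 0.6 -0.7 -3.5] w 0.0137 j7 0.42
tool shift [-0.0027  0.0011  0.077 ]
rotvec [-0.0004  0.0008  0.0048] shift after turn [-0.0028  0.0011  0.077 ]
```

View pics/s17.png

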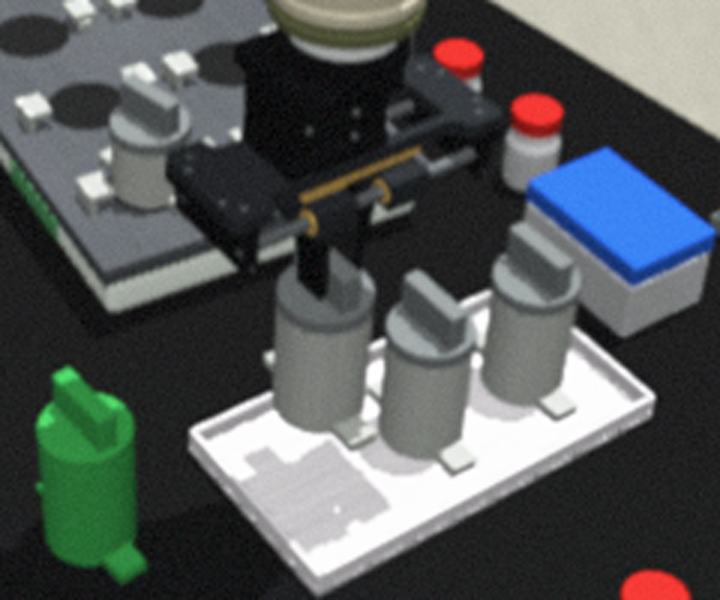

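Request:
arm_command([
  [[0,0,0,-0.002,0.001,0.025,0],[0,0,0,0,0,0.025,0],[0,0,0,0,0,0.015,0],[0,0,0,0,0,0.006,0],[0,0,0,0,0,0.003,0],[0,0,0,0,0,0.001,0],[0,0,0,0,0,0,0]],
])

```text
time: 36.78
ee_pos: [0.4428, -0.259, 0.117]
eef_rot: [0.999, -0.038, 0.0, 0.0]
ft_force: [0.2, -0.4, -4.6]
width: 0.0137
```

Request:
arm_command([
  [[0,0,0,0,0,0.0015,0],[0,0,0,0,0,0.0005,0],[0,0,0,0,0,0,0]],
])

```text
time: 37.15
ee_pos: [0.4431, -0.2592, 0.1159]
eef_rot: [0.999, -0.039, 0.001, -0.0]
ft_force: [-3.8, 1.8, 10.0]
width: 0.0136
```

Request:
arm_command([
  [[0,0,0,0,0,0,35],[0,0,0,0,0,0,35],[0,0,0,0,0,0,35],[0,0,0,0,0,-0.02,35],[0,0,0,0,0,-0.03,35],[0,0,0,0,0,-0.04,35],[0,0,0,0,0,-0.04,35],[0,0,0,0,0,-0.04,50],[0,0,0,0,0,0,50]],
])

```text
time: 38.28
ee_pos: [0.4436, -0.2596, 0.2873]
eef_rot: [0.999, -0.039, 0.002, 0.001]
ft_force: [0.2, 0.3, -0.1]
width: 0.0406
```

```bash
python3 -c "
from h import *
c=camera('side');crop(c,240,200,480,400,3,'s18.png')
c=camera('top');crop(c,300,185,360,280,6,'t18.png')
p=np.load('shaker.npy')
mv(sh(p,[[-.065,-.115,.25]])[0],.1)"
```

```text
t 38.38 pos [ 0.4425 -0.2588  0.2842] yaw -0.077 down -1.0000 F [-0.7 -0.   0.5] w 0.0426 j7 0.39
tool shift [ 0.0393 -0.2759  0.0342]
rotvec [-2.000e-04 -1.000e-04 -1.769e-01] shift after turn [ 0.0872 -0.2647  0.0342]
```

View pics/s18.png

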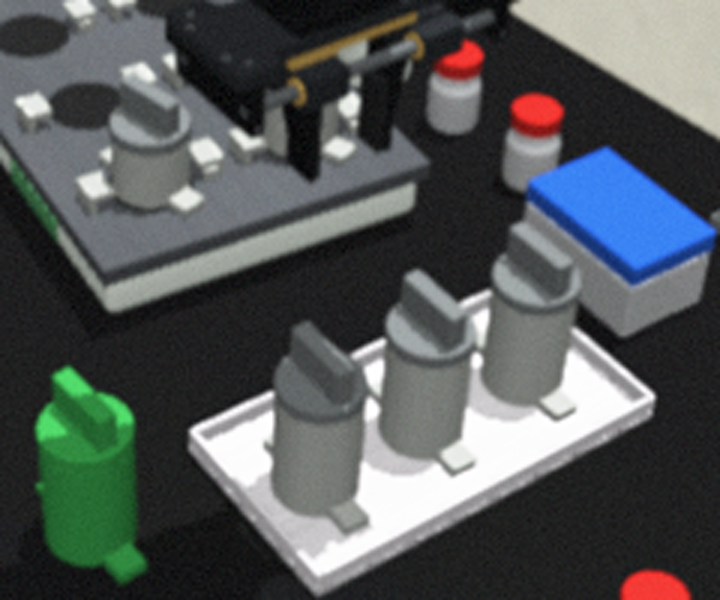

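View pics/t18.png

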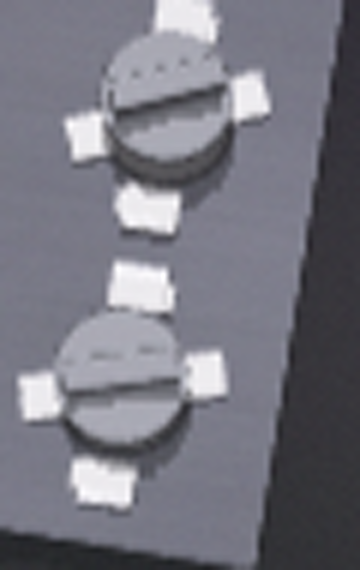

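Request:
arm_command([
  [[0,0,0,0.004,-0.03,0,50],[0,0,0,0.006,-0.042,0,50],[0,0,0,0.006,-0.042,0,50],[0,0,0,0.006,-0.042,0,50],[0,0,0,0.006,-0.042,0,50],[0,0,0,0.006,-0.042,0,50],[0,0,0,0.005,-0.036,0,50],[0,0,-0.1,0,0,0.02,50],[0,0,-0.09,0,0,0.02,50],[0,0,0,0,0,0,50]],
])

```text
time: 39.62
ee_pos: [0.5012, 0.0132, 0.2421]
eef_rot: [0.998, 0.056, -0.002, 0.0]
ft_force: [-0.2, -0.1, 0.2]
width: 0.0439
```

```bash
python3 -c "
from h import *
p=np.load('shaker.npy')
mv(sh(p,[[-.065,-.115,.134]])[0],.11)"
```

```text
t 39.62 pos [0.5012 0.0132 0.2421] yaw 0.112 down -1.0000 F [-0.2 -0.1  0.2] w 0.0439 j7 0.01
tool shift [2.100e-03 1.000e-04 1.081e-01]
rotvec [0.0004 0.0046 0.0025] shift after turn [1.600e-03 1.000e-04 1.081e-01]
```

Request:
arm_command([
  [[0,0,0,0.002,0,0.04,50],[0,0,0,0,0,0.03,50],[0,0,0,0,0,0.02,50],[0,0,0,0,0,0.016,50],[0,0,0,0,0,0,50],[0,0,0,0,0,0,0],[0,0,0,0,0,0,0],[0,0,0,0,0,0,0],[0,0,0,0,0,0,0],[0,0,0,0,0,0,0]],
], newtons=25)

```text
time: 40.88
ee_pos: [0.5049, 0.0136, 0.1387]
eef_rot: [0.998, 0.056, 0.0, -0.0]
ft_force: [1.4, 1.4, 0.9]
width: 0.0139
```

Request:
arm_command([
  [[0,0,0.12,0,0,0,0],[0,0,0.16,0,0,0,0],[0,0,0.16,0,0,0,0],[0,0,0.16,0,0,0,0],[0,0,0.16,0,0,0,0],[0,0,0.16,0,0,0,0],[0,0,0.16,0,0,0,0],[0,0,0.12,0,0,0,0],[0,0,0,0,0,0,0]],
])

```text
time: 42.0
ee_pos: [0.5045, 0.0138, 0.1386]
eef_rot: [0.856, -0.517, -0.0, -0.0]
ft_force: [-0.8, 1.6, 1.6]
width: 0.0137
```

```bash
python3 -c "
from h import *
print(read_state()['torque'])
mv([.6,.2,.3])
c=camera('side');crop(c,235,160,385,310,4,'s19.png')"
```

```text
[ 0.32124167  0.35370559 -0.02311064]
t 42.00 pos [0.5045 0.0138 0.1386] yaw -1.086 down -1.0000 F [-0.8  1.6  1.6] w 0.0137 j7 -1.15
tool shift [-0.1203 -0.1713 -0.1613]
```

View pics/s19.png

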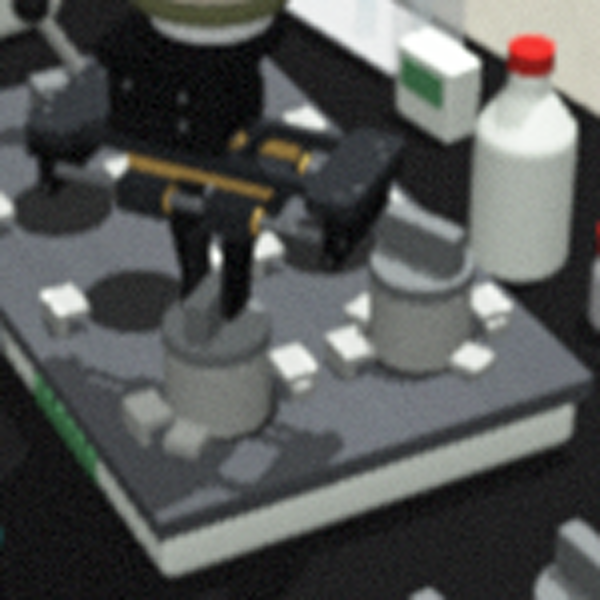

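Request:
arm_command([
  [[0,0,0.14,0,0,0,0],[0,0,0.14,0,0,0,0],[0,0,0.14,0,0,0,0],[0,0,0.1,0,0,0,0],[0,0,0.06,0,0,0,0],[0,0,0,0,0,0,0]],
])

```text
time: 42.8
ee_pos: [0.5048, 0.0129, 0.1388]
eef_rot: [-0.673, 0.74, -0.0, -0.0]
ft_force: [-0.8, -2.7, 4.4]
width: 0.0136
```

```bash
python3 -c "
from h import *
print(read_state()['torque'],read_state()['joint_torque'][6])
mv([.6,.2,.3])"
```

```text
[-0.73087345  0.39672327  0.02539499] -0.6771746277809143
t 42.80 pos [0.5048 0.0129 0.1388] yaw -1.665 down -1.0000 F [-0.8 -2.7  4.4] w 0.0136 j7 -1.72
tool shift [-0.1952 -0.0773 -0.1613]
```

Request:
arm_command([
  [[0,0,0.03,0,0,0,0],[0,0,0.02,0,0,0,0],[0,0,0,0,0,0,0]],
])

```text
time: 43.18
ee_pos: [0.5047, 0.0132, 0.1387]
eef_rot: [-0.654, 0.757, -0.0, 0.0]
ft_force: [-1.3, -2.6, 5.2]
width: 0.0138
```

```bash
python3 -c "
from h import *
print(read_state()['torque'],read_state()['joint_torque'][6])
mv([.6,.2,.3])"
```

```text
[-0.67057698  0.57103682  0.14619758] -0.3173224814236164
t 43.17 pos [0.5047 0.0132 0.1387] yaw -1.717 down -1.0000 F [-1.3 -2.6  5.2] w 0.0138 j7 -1.77
tool shift [-0.1986 -0.0672 -0.1613]
```

Request:
arm_command([
  [[0,0,0.03,0,0,0,0],[0,0,0.02,0,0,0,0],[0,0,0,0,0,0,0]],
])

```text
time: 43.55
ee_pos: [0.5046, 0.0136, 0.1387]
eef_rot: [-0.635, 0.773, 0.0, 0.0]
ft_force: [-1.7, -2.2, 5.7]
width: 0.0138
```

```bash
python3 -c "
from h import *
print(read_state()['torque'],read_state()['joint_torque'][6])
mv([.6,.2,.3])"
```

```text
[-0.37693801  0.55345598  0.22062966] -0.40975553914904594
t 43.55 pos [0.5046 0.0136 0.1387] yaw -1.766 down -1.0000 F [-1.7 -2.2  5.7] w 0.0138 j7 -1.82
tool shift [-0.2015 -0.0573 -0.1613]
```

Request:
arm_command([
  [[0,0,0.03,0,0,0,0],[0,0,0.02,0,0,0,0],[0,0,0,0,0,0,0]],
])

```text
time: 43.92
ee_pos: [0.5047, 0.0135, 0.1387]
eef_rot: [-0.615, 0.789, -0.0, 0.0]
ft_force: [-2.0, -3.1, 5.5]
width: 0.014
```

```bash
python3 -c "
from h import *
print(read_state()['torque'],read_state()['joint_torque'][6])
mv([.6,.2,.3])
c=camera('side');crop(c,235,160,385,310,4,'s20.png')"
```

```text
[-0.51414039  0.43445743  0.5646929 ] -0.7343216054141521
t 43.92 pos [0.5047 0.0135 0.1387] yaw -1.817 down -1.0000 F [-2.  -3.1  5.5] w 0.0140 j7 -1.87
tool shift [-0.2041 -0.0469 -0.1613]
```

View pics/s20.png

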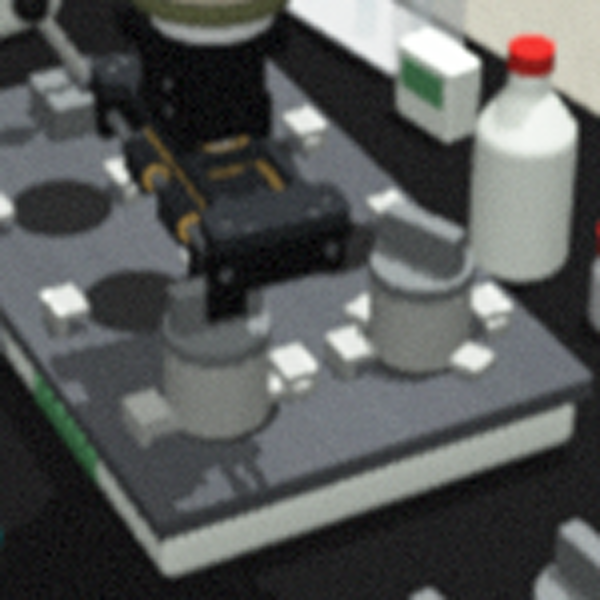

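Request:
arm_command([
  [[0,0,0.03,0,0,0,0],[0,0,0.03,0,0,0,0],[0,0,0,0,0,0,0]],
])

```text
time: 44.35
ee_pos: [0.5049, 0.0133, 0.1387]
eef_rot: [-0.591, 0.807, -0.0, 0.0]
ft_force: [-0.1, -2.8, 5.3]
width: 0.0147
```

```bash
python3 -c "
from h import *
print(read_state()['torque'],read_state()['joint_torque'][6])
mv([.6,.2,.3])"
```

```text
[-0.74308827 -0.0669996   0.71261643] -1.0355223342776299
t 44.35 pos [0.5049 0.0133 0.1387] yaw -1.877 down -1.0000 F [-0.1 -2.8  5.3] w 0.0147 j7 -1.93
tool shift [-0.2067 -0.0345 -0.1613]
```

Request:
arm_command([
  [[0,0,0,0,0,0,35],[0,0,0,0,0,0,35],[0,0,0,0,0,0,35],[0,0,0,0,0,-0.02,35],[0,0,0,0,0,-0.04,50],[0,0,0,0,0,-0.04,50],[0,0,0,0,0,0,50]],
])

```text
time: 45.22
ee_pos: [0.506, 0.0138, 0.2413]
eef_rot: [-0.591, 0.807, -0.001, 0.002]
ft_force: [0.2, -0.6, -0.7]
width: 0.0426
```

```bash
python3 -c "
from h import *
p=np.load('shaker.npy')
mv(sh(p,[[.065,-.115,.235]])[0],.22)
c=camera('side');crop(c,235,160,385,310,4,'s21.png')
c=camera('top');crop(c,300,185,360,280,6,'t21.png')"
```

```text
t 45.23 pos [0.506  0.0138 0.2413] yaw -1.877 down -1.0000 F [ 0.2 -0.6 -0.7] w 0.0426 j7 -1.97
tool shift [-0.0155 -0.126   0.0068]
rotvec [-0.0056 -0.0023 -2.097 ] shift after turn [0.1168 0.0499 0.0063]
```

View pics/s21.png

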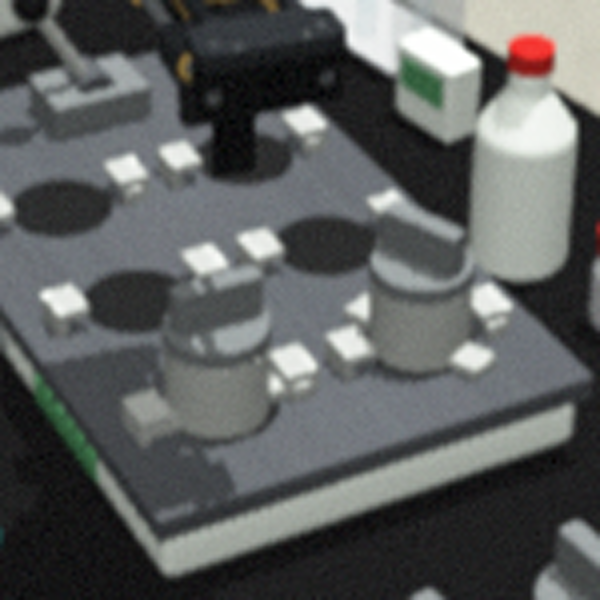

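View pics/t21.png

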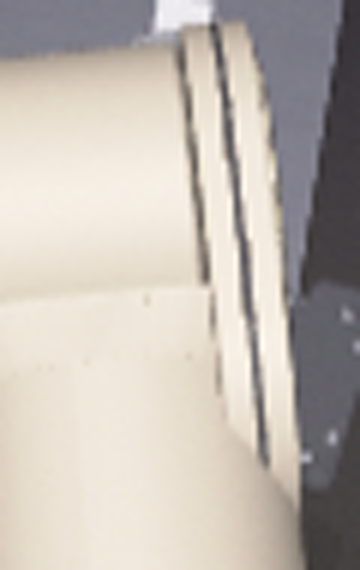

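Request:
arm_command([
  [[0,0,0,-0.003,-0.03,0,50],[0,0,0,-0.005,-0.04,0,50],[0,0,0,-0.005,-0.036,0,50],[0,0,0,-0.002,-0.02,0,50],[0,0,-0.175,0,0,0,50],[0,0,-0.175,0,0,0,50],[0,0,-0.175,0,0,0,50],[0,0,-0.175,0,0,0,50],[0,0,-0.175,0,0,0,50],[0,0,-0.175,0,0,0,50],[0,0,-0.175,0,0,0,50],[0,0,-0.175,0,0,0,50],[0,0,-0.175,0,0,0,50],[0,0,-0.175,0,0,0,50],[0,0,-0.175,0,0,0,50],[0,0,-0.17,0,0,0,50],[0,0,0,0,0,0,50]],
])

```text
time: 47.45
ee_pos: [0.6286, -0.0102, 0.2369]
eef_rot: [0.994, 0.108, -0.001, -0.0]
ft_force: [-0.2, -0.7, -0.6]
width: 0.0437
```

```bash
python3 -c "
from h import *
p=np.load('shaker.npy')
mv(sh(p,[[.065,-.115,.135]])[0],.22)
c=camera('side');crop(c,235,160,385,310,4,'s22.png')
c=camera('top');crop(c,300,185,360,280,6,'t22.png')"
```

```text
t 47.45 pos [ 0.6286 -0.0102  0.2369] yaw 0.217 down -1.0000 F [-0.2 -0.7 -0.6] w 0.0437 j7 0.21
tool shift [ 0.0026 -0.0002  0.1019]
rotvec [-0.0007  0.0024 -0.0032] shift after turn [ 0.0023 -0.0003  0.1019]
```

View pics/s22.png

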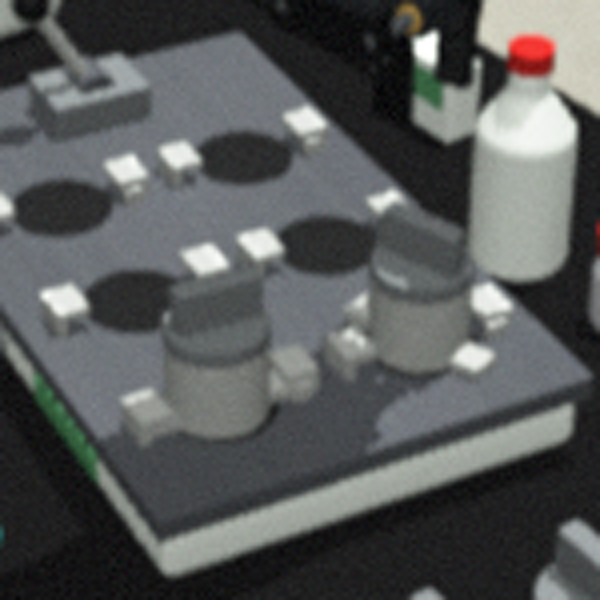

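Request:
arm_command([
  [[0,0,0,0.002,0,0.04,50],[0,0,0,0,0,0.03,50],[0,0,0,0,0,0.02,50],[0,0,0,0,0,0.01,50],[0,0,0,0,0,0,50],[0,0,0,0,0,0,0],[0,0,0,0,0,0,0],[0,0,0,0,0,0,0],[0,0,0,0,0,0,0],[0,0,0,0,0,0,0]],
], newtons=25)

```text
time: 48.8
ee_pos: [0.6313, -0.0097, 0.1385]
eef_rot: [0.994, 0.109, 0.0, -0.0]
ft_force: [1.1, 0.9, -0.8]
width: 0.0138
```

Request:
arm_command([
  [[0,0,0.14,0,0,0,0],[0,0,0.16,0,0,0,0],[0,0,0.16,0,0,0,0],[0,0,0.16,0,0,0,0],[0,0,0.16,0,0,0,0],[0,0,0.16,0,0,0,0],[0,0,0.16,0,0,0,0],[0,0,0.16,0,0,0,0],[0,0,0.16,0,0,0,0],[0,0,0.16,0,0,0,0],[0,0,0.16,0,0,0,0],[0,0,0.12,0,0,0,0],[0,0,0.08,0,0,0,0],[0,0,0,0,0,0,0]],
])

```text
time: 50.55
ee_pos: [0.6314, -0.0102, 0.1387]
eef_rot: [-0.652, 0.758, -0.0, -0.0]
ft_force: [1.7, -2.5, 1.6]
width: 0.0137
```

```bash
python3 -c "
from h import *
print(read_state()['torque'],read_state()['joint_torque'][6])
mv([.6,.2,.3])
c=camera('side');crop(c,235,160,385,310,4,'s23.png')"
```

```text
[-0.59973416 -0.24517183 -0.01207223] -0.8322186581790447
t 50.55 pos [ 0.6314 -0.0102  0.1387] yaw -1.722 down -1.0000 F [ 1.7 -2.5  1.6] w 0.0137 j7 -1.60
tool shift [-0.203   0.0626 -0.1615]
```

View pics/s23.png

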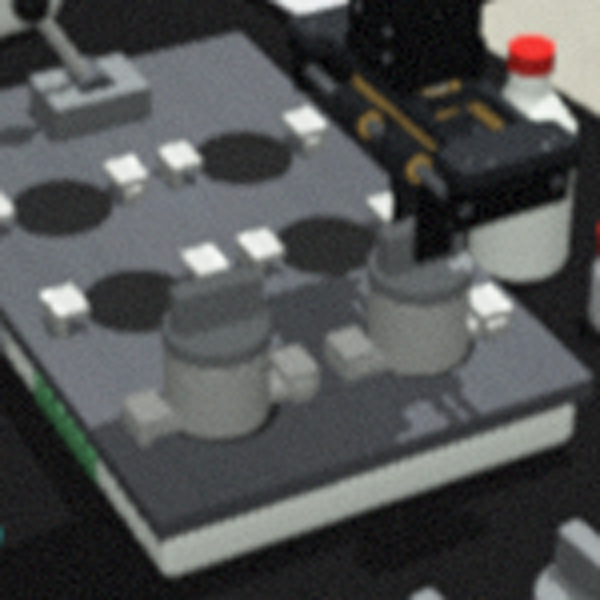

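Request:
arm_command([
  [[0,0,0.04,0,0,0,0],[0,0,0.03,0,0,0,0],[0,0,0,0,0,0,0]],
])

```text
time: 50.98
ee_pos: [0.6316, -0.0089, 0.1386]
eef_rot: [-0.625, 0.781, 0.0, 0.001]
ft_force: [2.0, 1.8, -1.1]
width: 0.014
```

```bash
python3 -c "
from h import *
print(read_state()['torque'],read_state()['joint_torque'][6])
mv([.6,.2,.3])"
```

```text
[ 0.45253955 -0.81642523  0.20085751] -0.5329796299338341
t 50.98 pos [ 0.6316 -0.0089  0.1386] yaw -1.791 down -1.0000 F [ 2.   1.8 -1.1] w 0.0140 j7 -1.67
tool shift [-0.197   0.0764 -0.1612]
```

Request:
arm_command([
  [[0,0,0.03,0,0,0,0],[0,0,0.03,0,0,0,0],[0,0,0,0,0,0,0]],
])

```text
time: 51.35
ee_pos: [0.6313, -0.0093, 0.1387]
eef_rot: [-0.601, 0.799, 0.0, 0.0]
ft_force: [2.2, 2.2, 0.8]
width: 0.0141
```

```bash
python3 -c "
from h import *
print(read_state()['torque'],read_state()['joint_torque'][6])
mv([.6,.2,.3])"
```

```text
[ 0.74735394 -0.68558568  0.59867113] -0.8952362090349197
t 51.35 pos [ 0.6313 -0.0093  0.1387] yaw -1.852 down -1.0000 F [2.2 2.2 0.8] w 0.0141 j7 -1.72
tool shift [-0.1924  0.0881 -0.1612]
```

Same rise in torque. A bit more, then release.

Request:
arm_command([
  [[0,0,0.04,0,0,0,0],[0,0,0,0,0,0,0]],
])

```text
time: 51.6
ee_pos: [0.6312, -0.0093, 0.1388]
eef_rot: [-0.585, 0.811, 0.0, 0.0]
ft_force: [1.0, 4.3, 3.9]
width: 0.0152
```

```bash
python3 -c "
from h import *
print(read_state()['torque'],read_state()['width'])"
```

```text
[ 0.86822603 -0.17121878  0.64590987] 0.015190846813493364
```

Request:
arm_command([
  [[0,0,0,0,0,0,35],[0,0,0,0,0,0,35],[0,0,0,0,0,0,35],[0,0,0,0,0,-0.02,35],[0,0,0,0,0,-0.04,50],[0,0,0,0,0,-0.05,50],[0,0,0,0,0,-0.05,60],[0,0,0,0,0,0,60]],
])

```text
time: 52.6
ee_pos: [0.6328, -0.0106, 0.3044]
eef_rot: [-0.585, 0.811, -0.002, 0.003]
ft_force: [0.3, -1.6, 0.8]
width: 0.0505
```

```bash
python3 -c "
from h import *
p=np.load('shaker.npy')
mv(sh(p,[[-.032,.215,.29]])[0],-.175)"
```

```text
t 52.60 pos [ 0.6328 -0.0106  0.3044] yaw -1.893 down -1.0000 F [ 0.3 -1.6  0.8] w 0.0505 j7 -1.80
tool shift [-0.3127  0.1465  0.0143]
rotvec [-0.0083 -0.0041 -1.7177] shift after turn [-0.099  -0.3308  0.0144]
```

Request:
arm_command([
  [[0,0,-0.172,0,0,0,60],[0,0,-0.172,0,0,0,60],[0,0,-0.172,0,0,0,60],[0,0,-0.172,0,0,0,60],[0,0,-0.172,0,0,0,60],[0,0,-0.172,0,0,0,60],[0,0,-0.172,0,0,0,60],[0,0,-0.172,0,0,0,60],[0,0,-0.172,0,0,0,60],[0,0,-0.17,0,0,0,60],[0,0,0,-0.012,-0.04,0,60],[0,0,0,-0.013,-0.042,0,60],[0,0,0,-0.013,-0.042,0,60],[0,0,0,-0.013,-0.042,0,60],[0,0,0,-0.013,-0.042,0,60],[0,0,0,-0.013,-0.042,0,60],[0,0,0,-0.012,-0.042,0,60],[0,0,0,-0.01,-0.038,0,60],[0,0,0,0,0,0,60]],
])

```text
time: 54.98
ee_pos: [0.5891, 0.3362, 0.2978]
eef_rot: [0.996, -0.084, -0.001, -0.0]
ft_force: [0.0, -0.2, 0.2]
width: 0.0524
```

```bash
python3 tray.py; python3 -c "
from h import *
p=np.load('shaker.npy')
mv(sh(p,[[-.032,.215,.15]])[0],-.175)
c=camera('top');crop(c,300,185,360,280,6,'t24.png');crop(c,180,130,460,320,2.8,'t24b.png')
d=camera('side');crop(d,235,160,385,310,4,'s24.png')
w=camera('wrist');cv2.imwrite('pics/w24.png',w['frame'][:,:,::-1])"
```

```text
tray centre [ 0.53465344 -0.26598788] size (156.3083953857422, 295.55035400390625) yaw -0.08126146856924514 [[386.1000061035156, 287.8999938964844], [391.5, 189.5], [443.29998779296875, 192.39999389648438], [437.8999938964844, 290.70001220703125]]
55.025
t 55.02 pos [0.5901 0.3336 0.2982] yaw -0.172 down -1.0000 F [ 0.3 -0.4  0.2] w 0.0523 j7 -0.70
tool shift [ 0.0126  0.6003 -0.0214]
t 55.02 pos [0.5901 0.3336 0.2982] yaw -0.172 down -1.0000 F [ 0.3 -0.4  0.2] w 0.0523 j7 -0.70
tool shift [0.003  0.0006 0.1482]
rotvec [0.0007 0.0006 0.0032] shift after turn [0.0029 0.0007 0.1482]
```

View pics/t24.png

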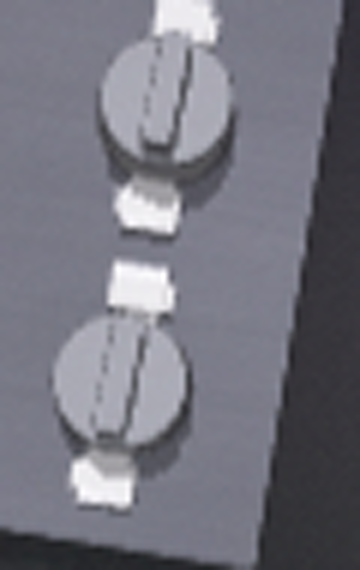

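View pics/t24b.png

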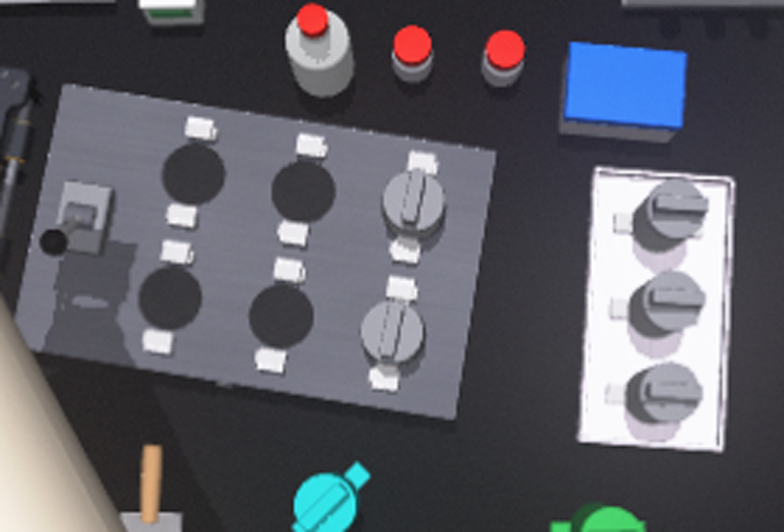

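View pics/w24.png

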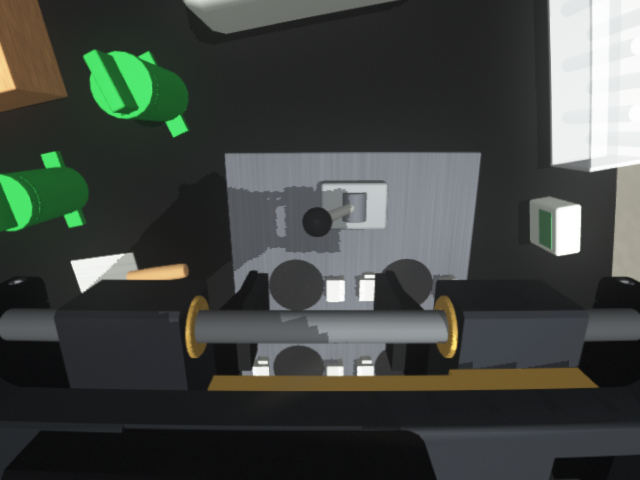

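View pics/s24.png

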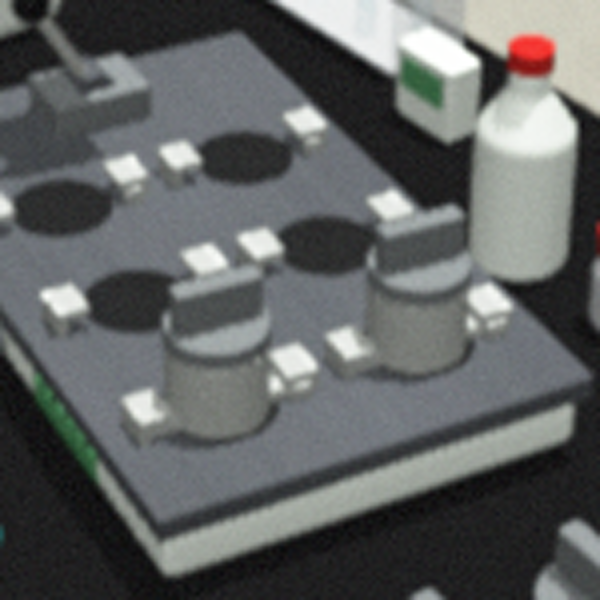

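Request:
arm_command([
  [[0,0,0,0,0,0.05,60],[0,0,0,0,0,0.04,60],[0,0,0,0,0,0.03,60],[0,0,0,0,0,0.027,60],[0,0,0,0,0,0,60]],
])

```text
time: 55.8
ee_pos: [0.5902, 0.3305, 0.1498]
eef_rot: [0.996, -0.088, -0.001, 0.001]
ft_force: [0.6, 0.6, 1.4]
width: 0.052
```

```bash
python3 -c "
from h import *
p=np.load('shaker.npy')
mv(sh(p,[[.051,.215,.15]])[0],-.175)
d=camera('side');crop(d,205,120,325,220,6,'s25.png')"
```

```text
t 55.80 pos [0.5902 0.3305 0.1498] yaw -0.176 down -1.0000 F [0.6 0.6 1.4] w 0.0520 j7 -0.69
tool shift [ 0.0852 -0.0024 -0.0004]
rotvec [ 0.0029  0.0024 -0.0008] shift after turn [ 0.0852 -0.0024 -0.0002]
```

View pics/s25.png

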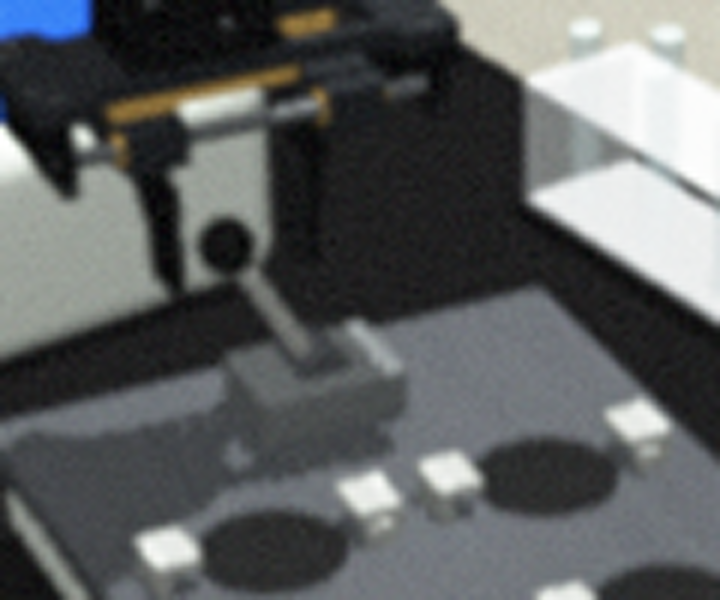

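Request:
arm_command([
  [[0,0,0,0.01,-0.002,0,60],[0,0,0,0.01,0,0,60],[0,0,0,0.01,0,0,60],[0,0,0,0.01,0,0,60],[0,0,0,0.01,0,0,60],[0,0,0,0.01,0,0,60],[0,0,0,0.01,0,0,60],[0,0,0,0.005,0,0,60],[0,0,0,0.003,0,0,60],[0,0,0,0,0,0,60]],
])

```text
time: 57.1
ee_pos: [0.6681, 0.3209, 0.1515]
eef_rot: [0.996, -0.087, 0.0, -0.0]
ft_force: [0.7, -1.0, 0.2]
width: 0.0521
```

Request:
arm_command([
  [[0,0,0,0.004,0,0,60],[0,0,0,0,0,0,60]],
])

```text
time: 57.35
ee_pos: [0.6721, 0.3202, 0.1517]
eef_rot: [0.996, -0.087, 0.0, -0.0]
ft_force: [-0.1, 0.6, 1.0]
width: 0.0522
```

Request:
arm_command([
  [[0,0,0,0.003,0,0,60],[0,0,0,0,0,0,60]],
])

```text
time: 57.6
ee_pos: [0.6751, 0.3196, 0.1516]
eef_rot: [0.996, -0.087, 0.0, -0.0]
ft_force: [0.2, -0.3, -0.5]
width: 0.0523
```

Request:
arm_command([
  [[0,0,0,0.003,0,0,60],[0,0,0,0,0,0,60]],
])

```text
time: 57.85
ee_pos: [0.6772, 0.3195, 0.1514]
eef_rot: [0.996, -0.087, -0.001, 0.0]
ft_force: [-5.1, 0.9, 1.8]
width: 0.0525
```

Request:
arm_command([
  [[0,0,0,0.003,0,0,60],[0,0,0,0,0,0,60]],
])

```text
time: 58.1
ee_pos: [0.6777, 0.3196, 0.1511]
eef_rot: [0.996, -0.086, -0.003, 0.0]
ft_force: [-14.8, -1.0, 4.6]
width: 0.0524
```

Stop felt at run. One more nudge, back off and lift clear.

Request:
arm_command([
  [[0,0,0,0.003,0,0,60],[0,0,0,0,0,0,60]],
])

```text
time: 58.35
ee_pos: [0.6782, 0.3197, 0.1509]
eef_rot: [0.996, -0.085, -0.006, 0.001]
ft_force: [-27.5, -2.7, 11.1]
width: 0.0523
```

Request:
arm_command([
  [[0,0,0,-0.008,0,0,60],[0,0,0,-0.009,0,0,60],[0,0,0,0,0,-0.04,60],[0,0,0,0,0,-0.05,60],[0,0,0,0,0,-0.05,60],[0,0,0,-0.04,-0.03,0,60],[0,0,0,-0.045,-0.03,0,60],[0,0,0,-0.045,-0.03,0,60],[0,0,0,-0.045,-0.02,0,60],[0,0,0,-0.03,0,0,60],[0,0,0,0,0,0,60]],
])

```text
time: 59.72
ee_pos: [0.482, 0.4665, 0.2923]
eef_rot: [0.996, -0.085, 0.0, -0.001]
ft_force: [-0.3, -0.4, -0.2]
width: 0.0518
```

```bash
python3 tray.py; python3 -c "
from h import *
c=camera('top');crop(c,180,130,460,320,2.8,'t26.png');crop(c,175,150,365,290,4,'t26c.png')
d=camera('side');cv2.imwrite('pics/s26.png',d['frame'][:,:,::-1])"
```

```text
tray centre [ 0.53456982 -0.2659794 ] size (156.30540466308594, 295.3819274902344) yaw -0.08125994992164794 [[386.1000061035156, 287.8999938964844], [391.5, 189.60000610351562], [443.29998779296875, 192.39999389648438], [437.8999938964844, 290.70001220703125]]
59.775
t 59.77 pos [0.4839 0.4652 0.2922] yaw -0.173 down -1.0000 F [ 0.3 -0.8 -0.2] w 0.0524 j7 -0.97
tool shift [ 0.1407  0.7116 -0.0284]
```

View pics/t26c.png

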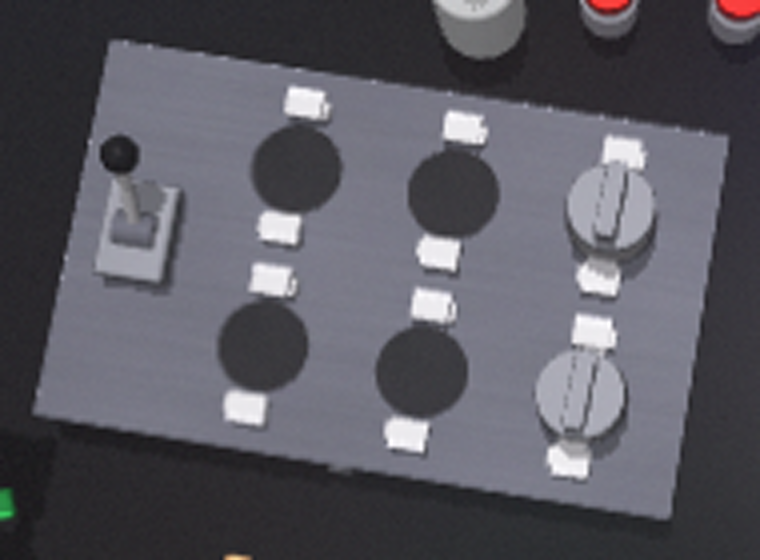

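View pics/s26.png

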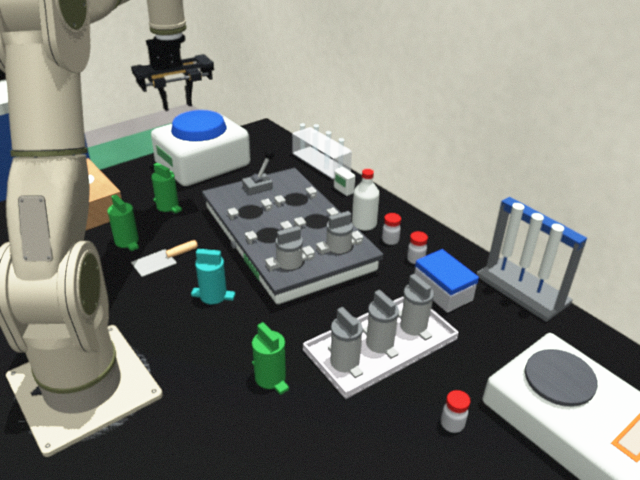

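```bash
python3 -c "
from bench import close_job; print(close_job())"
```

```text
the job is handed in; nothing more can be done
None
```

The changeover is done and handed in at about 60 s of the 210 s allowed. I did it in the order you asked:

1. **Lever to off:** I pushed it to its −x stop, felt at about 30 N on the wrist.
2. **Tall jars:** I unlocked all three by turning them about 1 rad anticlockwise. I then lifted each one out and stood it upright on the tray floor, about 92 mm apart. A rise in the wrist force showed each one touch down.
3. **Short jars:** There were two, and both were unlocked. I turned each clockwise until the torque rose against the stops.
4. **Lever to run:** I pushed it to its +x stop, felt at about 27 N.

**Last checks:**
- **Short jars:** Their grip bars line up with the clamps to within about 0.02 rad in the top view.
- **Tall jars:** The side view shows all three upright inside the tray.
- **Tray:** It measured the same place throughout; the knock that was possible did not show.
- **Lever:** It leans fully to +x, slightly further than when I started.
- **Other things:** The bystanders and the green and turquoise look-alikes look unmoved in the final side picture.

**One disagreement:** the tall jars first read about 0.13 rad anticlockwise of the shaker's axes, although they were said to start locked. The fingers lined up on the bars anyway, and all three jars came out freely.

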